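# Scrape the carrot rounds off the board into the pan

### The arm

A 6-joint arm with a two-finger parallel gripper is mounted at the origin on the work surface; the furniture and walls round the work are solid. World frame = base frame: x ahead of the robot, y to its left, z up, the work surface at z = 0. Lengths are in m, angles in rad, forces in N, time in s.
With the tool pointing down it reaches from about 0.375 to 0.975 m from the base axis. Payload 3.8 kg.
Tool frame: the origin (TCP) lies at the centre of the arm's flange, where the gripper is bolted on; the fingertips stand 173 mm ahead of it and the grasp point (between the pads) lies 155 mm ahead of it (ctrl.finger_overhang is the distance from the TCP to the fingertips, in m); z points along the fingers, y is the direction in which the jaws open and shut (so a half turn about z gives the same grasp; the last joint's range is limited). The gripper opens to 85 mm and grips with 20 to 120 N. Pads are 22 mm wide; open, the fingers measure 114 mm over their backs; the gripper's body (76 mm by 85 mm) begins 54 mm behind the grasp point. The pads swing forward as they close: fully open they stand 13 mm farther back than shut.
Start: joints at [-1.382, 0.264, 1.604, -0, 1.274, -0.037], TCP at [0.151, -0.658, 0.405] pointing down, gripper open.
Joint ranges: [-2.63, 2.63], [-0.94, 2.18], [0.31, 2.57], [-1.31, 4.45], [0, 2.66], [-2.55, 2.55]. Speed limits (rad/s): [2.57, 2.57, 3.14, 3.14, 3.14, 3.14].

### API

Orientations are given as a rotation vector (axis times angle).
In Python, from rig import ctrl, viewer gives the robot as it stands.
- The arm moves only by the tool servo_tool, never from a script. Its arguments are lists of equal length, an entry for each row: "rot": the turn, a rotation vector about the tool's x, y, z in units of 10 degrees (1.0 is 10 degrees), a list of three; "travel": the shift along the tool's x, y, z in units of 40 mm (1.0 is 40 mm), a list of three; "fingers": the opening in per cent of the stroke, from 0 (shut) to 100 (fully open). In form: {"rot": [[ax, ay, az], ...], "travel": [[tx, ty, tz], ...], "fingers": [fingers, ...]}. A call has 1 to 12 rows; each row is the pose to reach, as a shift and turn from the pose commanded when the call began, along the tool's axes at that moment; what a row does not reach only later rows make up. A row lasts 1/8 s, in which the tool goes at most 62.5 mm and 10.7 degrees, less where a joint would pass 70% of its speed; a pose out of reach is approached as far as the arm can. A call with a gripper value outside its range is refused whole. The fingers move at their own pace and stop on an object; "force" is the grip in N (left out, the last holds). Time passes only in rows, so rows that repeat a pose let the fingers close. It gives the time, the measured TCP pose, the force and the opening at its end, in the units of the state.
- ctrl.get_state(): the state, without advancing time (a new reading comes with each control period).
- viewer.grab_frame(name): name is "side" or "top" or "wrist"; returns (picture, depth): 400x640x3 uint8, red, green, blue; 400x640 float32, m along the optical axis (not along the pixel's ray), 0 where there is no reading.
- viewer.get_calibration(name): a dict with "fx", "fy", "cx", "cy" (pixels), "extrinsics" (4x4, takes a point from world to camera coordinates). Camera axes: x right, y down, z forward; pixel columns grow to the right and rows downward; lengths in m; the calibration is good to about 2 mm. A picture is of the moment at which its call begins: read the wrist's pose just before it. get_calibration takes no time and is no camera call; for the wrist camera it gives the pose at the moment of the call.
- ctrl.hand_in(): hands the job in, once; it reports no verdict.
The state is a dict: "time_s": time; "q": joint angles; "qd": joint speeds; "joint_efforts": joint torques, N m; "eef_pos": TCP position; "tool_rot": TCP orientation; "ft_force": force on the tool from outside, world axes, zero at the start; "ft_torque": the same for the moment, N m; "gripper_width": finger opening in m.
Only numpy, scipy, OpenCV 4.12 (cv2) and the standard library are available. Lean on these libraries where they do the work, as an engineer would, in place of code of your own. Each camera call takes 0.05 s, during which the arm holds its last target.

### The job

Take the bench scraper out of its slot stand, set its edge down on the chopping board behind the three carrot rounds and push them over the board's open end, so that all three drop into the steel pan below; keep the blade in light, steady contact with the wood the whole way to the end (the board is not quite level: no gap under the edge, but never bear down hard) and do not finger the food. Then put the scraper back upright, fully home in its stand, and leave everything else where it is.

Things in the scene. Friction and masses are not known exactly. Their poses are not given: they have to be found in the camera images.
- board_top (a point): middle of the flat top of a raised wooden chopping board, nominally 75 mm above the worktop; 190 mm along x, 260 mm along y. It is level along x, but the slab sits unevenly on its frame: its real height at the middle is 72 to 78 mm and towards its open -y end it falls or rises by up to 2 degrees (another 4.5 mm up or down at each end). No listed pose shows this
- board_edge (a point): where the middle of the upper edge of the board's open end, which overhangs the pan, would be if the top were level (130 mm from board_top along the board's -y); axes as board_top, so pushing goes along -y
- board: the frame under the same board, which does not move; origin on the worktop under the middle, axes as board_top. Steel on this wood is stiff: a blade edge commanded 1 mm too low bears with some 8 to 20 N, depending on the arm, and 20 N scores the wood, so set it down slower than 8 mm/s and trim its height by feel along the way
- pan: shallow rectangular steel pan, loose, 0.6 kg, 200 mm along x, 140 mm along y, 37 mm high over its rim, walls 3 mm; origin at the centre of its underside. Its +y rim lies about 12 mm in under the board's overhanging end (the underside of the board is at about 47 mm)
- scraper_grip (a point): centre of the wooden handle of the bench scraper, a loose tool of about 0.16 kg standing blade down in the slot stand (it may lean a few degrees in the slot). Handle: 124 mm along x, 22 mm thick along y (flat sides: grasp across y), 32 mm high along z. Steel blade below it: 120 mm along x, 3 mm thick, reaching 78 mm further down than the handle's underside, so its straight edge lies 94 mm below this point. z points from the edge up to the handle
- scraper_edge (a point): middle of the scraper's lower blade edge; axes as scraper_grip
- scraper: the bench scraper; origin and axes as scraper_edge
- stand: wooden slot stand that does not move, 152 mm along x, 64 mm along y, 50 mm high; origin at the centre of its underside. The slot in its top runs along x, 126 mm long and 7 mm wide with a 3 mm chamfer round its mouth, and is 42 mm deep, so the blade edge rests 8 mm above the worktop
- stand_slot (a point): centre of the slot's mouth, in the top face of the stand; axes as the stand
- round_a_mid (a point): centre of the largest carrot round, a stiff flat disc 38 mm across and 5 mm thick, lying on the board
- round_b_mid (a point): centre of the middle carrot round, 34 mm across and 5 mm thick, lying on the board
- round_c_mid (a point): centre of the smallest carrot round, 30 mm across and 5 mm thick, lying on the board
- round_a: the largest round; origin at the centre of its underside
- round_b: the middle round; origin at the centre of its underside
- round_c: the smallest round; origin at the centre of its underside
- cactus: bystander: cream pot with round cacti, 115 mm across, 112 mm high, on the other side of the board from the stand; origin at the centre of its underside
- mug: bystander: white patterned mug, 82 mm across and 94 mm high, behind the board to the left; origin at the centre of its underside
- yoghurt_tub: bystander: white yoghurt tub, 99 mm across and 128 mm high, at the back to the right of the pan; origin at the centre of its underside
There are look-alikes about, which are no part of the job. What is shaped like the scraper but blue is not meant.

How it is judged:
By the outcome, as a careful person would: the job done as asked, in the order asked, and still so for the second after the job is handed in, with the robot touching nothing.
It also fails if it takes over 67 s, if anything falls off the work surface, if the arm or the gripper's body presses on something with over 40 N, if the wrist force passes 120 N, or if a joint passes its speed limit or range.

## Working session

There is one attempt and no reset: what is moved stays moved. The work goes in short steps, Python scripts to look and compute and a tool call to move; the robot and the scene stay as the last step left them, time stands still between calls to the robot, and variables do not carry over. Pictures are saved under pics/ and viewed, and the job is handed in when it is done.

Besides the shell and the picture viewer there is one more tool, called after "Call:" by a JSON object that holds its "fn" and its "kwargs", one argument or row to a line. servo_tool: Moves the arm, as the interface text tells. Its arguments: {"type":"object","properties":{"rot":{"type":"array"},"travel":{"type":"array"},"fingers":{"type":"array"},"force":{"type":"number"}},"required":["rot","travel","fingers"]}

```bash
mkdir -p pics; ls; cat > h.py <<'E'
import numpy as np, cv2
from rig import ctrl, viewer
def shot(n,f):
    cal=viewer.get_calibration(n); im,d=viewer.grab_frame(n)
    cv2.imwrite(f'pics/{f}.png',im[:,:,::-1]); np.savez(f'pics/{f}.npz',d=d,im=im,**{k:np.array(v) for k,v in cal.items()})
def load(f): return np.load(f'pics/{f}.npz')
def w(f,u,v,dd=None):
    z=load(f); d=z['d']; dz=np.median(d[max(0,v-1):v+2,max(0,u-1):u+2]) if dd is None else dd
    p=np.array([(u-z['cx'])/z['fx']*dz,(v-z['cy'])/z['fy']*dz,dz,1]); return (np.linalg.inv(z['extrinsics'])@p)[:3]
def crop(f,u0,v0,u1,v1,s,o):
    im=cv2.imread(f'pics/{f}.png')[v0:v1,u0:u1]; cv2.imwrite(f'pics/{o}.png',cv2.resize(im,None,fx=s,fy=s,interpolation=cv2.INTER_CUBIC))
E
python3 - <<'E'
from h import *
print(ctrl.get_state())
for n in ['side','top','wrist']: shot(n,n+'0')
print(viewer.get_calibration('top'),viewer.get_calibration('side'))
E
```

```text
pics
{'time_s': 0.0, 'q': array([-1.38191667e+00,  2.64789910e-01,  1.60540519e+00, -1.05257644e-05,
        1.27368824e+00, -3.68787182e-02]), 'qd': array([-0.00048595,  0.00068034,  0.00071351,  0.00077443, -0.00018909,
        0.00163928]), 'joint_efforts': array([ 2.46524023e-04, -5.15122640e+01, -3.67312682e+01, -1.83035431e-04,
        1.31714973e-02, -2.82596773e-07]), 'eef_pos': array([ 0.15104107, -0.65752831,  0.40331996]), 'tool_rot': array([-3.11932992e+00, -3.53615462e-01,  2.88751084e-04]), 'ft_force': array([-0.25593404,  0.52354086,  0.16436374]), 'ft_torque': array([ 0.01350067, -0.03100262,  0.05803804]), 'gripper_width': 0.0855724920412903}
{'fx': 477.3540082619865, 'fy': 477.3540082619865, 'cx': 315.0089670571349, 'cy': 198.98998439889357, 'extrinsics': array([[-0.01204656, -0.9998443 , -0.01289394,  0.01859532],
       [-0.98811144,  0.01387972, -0.15311149,  0.50095948],
       [ 0.15326662,  0.01089618, -0.9881248 ,  1.29513119],
       [ 0.        ,  0.        ,  0.        ,  1.        ]])} {'fx': 495.1840476784274, 'fy': 495.1840476784274, 'cx': 317.65570176076136, 'cy': 195.7688241368952, 'extrinsics': array([[-0.95152793, -0.30709855, -0.01688416,  0.45342924],
       [-0.18275768,  0.60871191, -0.77205534,  0.18258474],
       [ 0.24737466, -0.73154651, -0.635331  ,  1.49922001],
       [ 0.        ,  0.        ,  0.        ,  1.        ]])}
```

View pics/top0.png

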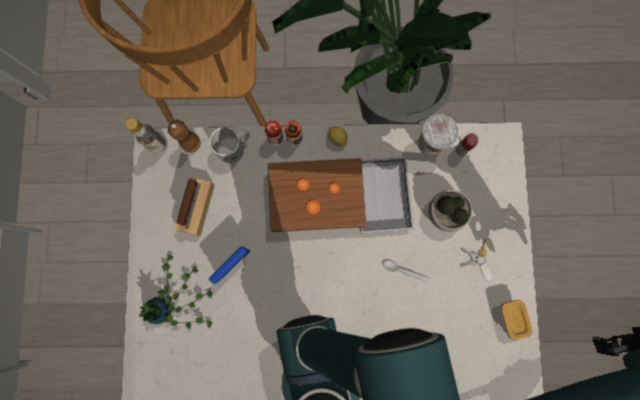

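View pics/side0.png

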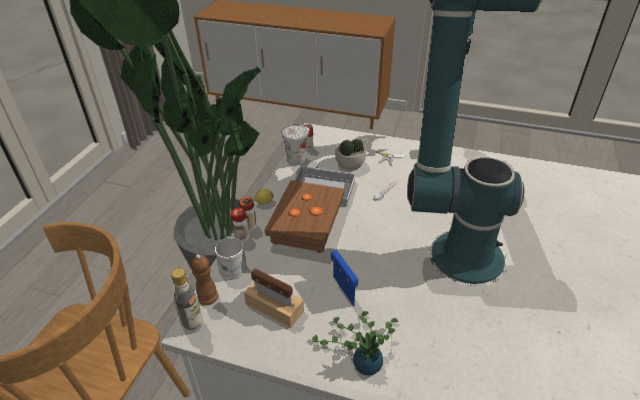

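View pics/wrist0.png

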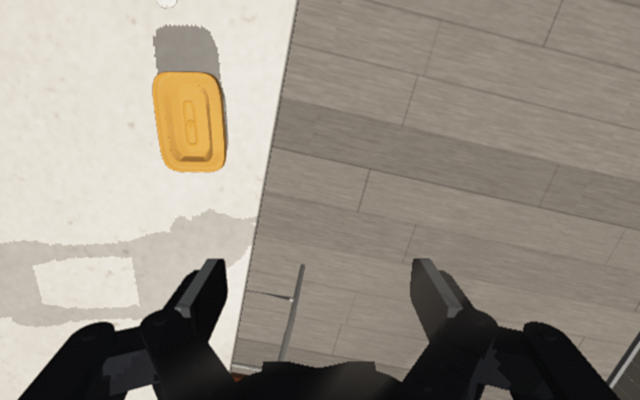

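The top view shows the stand with the brown-handled scraper at about (194,206), the board at 268–365 × 160–232, the rounds at (303,185), (334,188) and (313,208), and the pan at (388,195). Next I'll take enlarged crops.

```bash
python3 - <<'E'
from h import *
crop('top0',160,160,240,250,7,'c1'); crop('top0',255,145,425,245,4.7,'c2'); crop('side0',225,255,325,335,7,'c3')
E
```

```text
(no output)
```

View pics/c1.png

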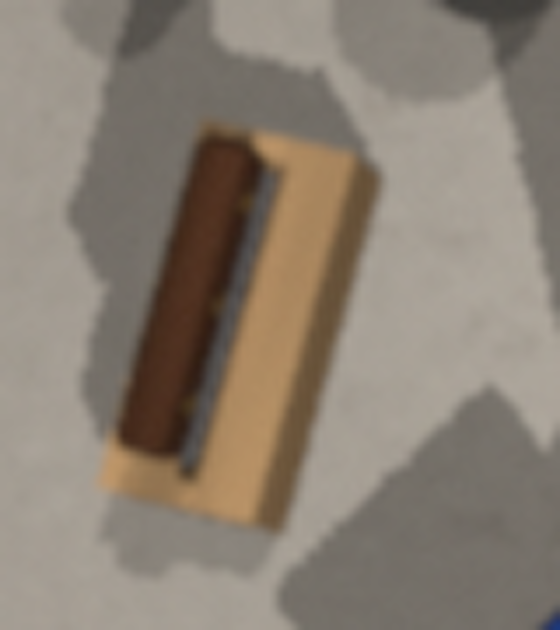

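View pics/c2.png

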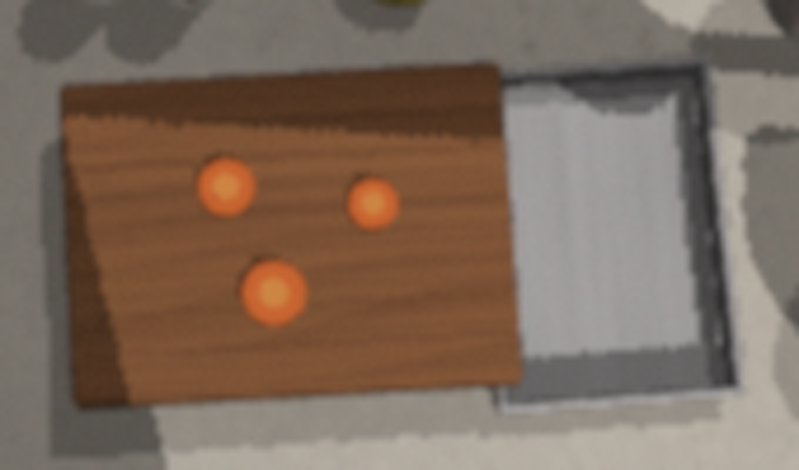

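View pics/c3.png

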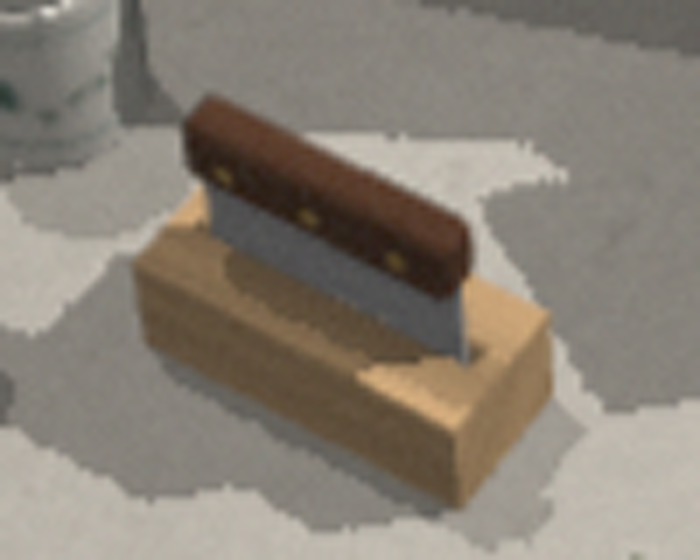

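```bash
cat >> h.py <<'E'
def wp(f,u,v,zz):
    z=load(f); T=np.linalg.inv(z['extrinsics']); r=T[:3,:3]@np.array([(u-z['cx'])/z['fx'],(v-z['cy'])/z['fy'],1]); o=T[:3,3]
    return o+r*(zz-o[2])/r[2]
E
python3 - <<'E'
from h import *
np.set_printoptions(precision=4,suppress=True)
c1=lambda a,b:(160+a/7,160+b/7); c2=lambda a,b:(255+a/4.7,145+b/4.7); c3=lambda a,b:(225+a/7,255+b/7)
print('stand',[wp('top0',*c1(a,b),.05) for a,b in [(203,122),(355,152),(262,528),(100,487)]])
print('handle d',[w('top0',int(c1(a,b)[0]),int(c1(a,b)[1])) for a,b in [(232,160),(190,300),(152,430)]])
print('handle',[wp('top0',*c1(a,b),.118) for a,b in [(203,135),(258,148),(182,455),(118,445)]])
print('stand side',[wp('side0',*c3(a,b),.05) for a,b in [(135,265),(460,430),(552,312)]])
print('board',[wp('top0',*c2(a,b),.075) for a,b in [(62,87),(498,65),(520,380),(78,407)]])
print('bd',[w('top0',int(c2(a,b)[0]),int(c2(a,b)[1])) for a,b in [(90,240),(200,240),(300,240),(400,240),(490,240)]])
print('rounds abc',[wp('top0',*c2(a,b),.08) for a,b in [(275,292),(227,187),(373,204)]])
print('pan',[wp('top0',*c2(a,b),.037) for a,b in [(705,65),(737,387),(500,407)]])
E
```

```text
stand [array([0.5654, 0.364 , 0.05  ]), array([0.5523, 0.3027, 0.05  ]), array([0.4027, 0.3361, 0.05  ]), array([0.4196, 0.4004, 0.05  ])]
handle d [array([0.539 , 0.3339, 0.1179]), array([0.4855, 0.3481, 0.1185]), array([0.4353, 0.3621, 0.1196])]
handle [array([0.5464, 0.3447, 0.118 ]), array([0.5411, 0.3237, 0.118 ]), array([0.4248, 0.3491, 0.118 ]), array([0.4289, 0.3732, 0.118 ])]
stand side [array([0.5665, 0.3653, 0.05  ]), array([0.4193, 0.4009, 0.05  ]), array([0.4048, 0.3393, 0.05  ])]
board [array([0.5962, 0.1393, 0.075 ]), array([ 0.6055, -0.116 ,  0.075 ]), array([ 0.4205, -0.1237,  0.075 ]), array([0.4084, 0.1296, 0.075 ])]
bd [array([0.5047, 0.1228, 0.0789]), array([0.5043, 0.0605, 0.0759]), array([0.5039, 0.0034, 0.0734]), array([ 0.5033, -0.0565,  0.072 ]), array([ 0.5024, -0.1081,  0.0729])]
rounds abc [array([0.4726, 0.0159, 0.08  ]), array([0.5343, 0.043 , 0.08  ]), array([ 0.5231, -0.0413,  0.08  ])]
pan [array([ 0.6128, -0.2438,  0.037 ]), array([ 0.4183, -0.2546,  0.037 ]), array([ 0.4084, -0.115 ,  0.037 ])]
```

```bash
cat >> h.py <<'E'
from scipy.spatial.transform import Rotation as Ro
def down(yaw): # tool x at yaw(deg), z down
    c,s=np.cos(np.radians(yaw)),np.sin(np.radians(yaw)); return np.array([[c,s,0],[s,-c,0],[0,0,-1.]])
def goal(pos,R,p0=None,R0=None):
    s=ctrl.get_state(); R0=Ro.from_rotvec(s['tool_rot']).as_matrix() if R0 is None else R0; p0=s['eef_pos'] if p0 is None else p0
    t=R0.T@(np.array(pos)-p0)/.04; r=np.degrees(Ro.from_matrix(R0.T@R).as_rotvec())/10
    print('rot',r.round(3).tolist(),'travel',t.round(3).tolist())
def st():
    s=ctrl.get_state(); R=Ro.from_rotvec(s['tool_rot']).as_matrix()
    print('t',round(s['time_s'],2),'p',s['eef_pos'].round(4),'yaw',np.degrees(np.arctan2(R[1,0],R[0,0])).round(2),'z',R[:,2].round(4),'F',s['ft_force'].round(2),'M',s['ft_torque'].round(2),'g',round(s['gripper_width'],4),'q',s['q'].round(2))
E
python3 - <<'E'
from h import *
st()
z=load('top0'); d=z['d'];T=np.linalg.inv(z['extrinsics'])
v,u=np.mgrid[165:228:1,272:362:1]; dz=d[v,u]
P=np.stack([(u-z['cx'])/z['fx']*dz,(v-z['cy'])/z['fy']*dz,dz],-1).reshape(-1,3)@T[:3,:3].T+T[:3,3]
im=z['im'][v,u].reshape(-1,3); P=P[(im[:,0]<170)]
for it in range(3):
    A=np.c_[P[:,0]-.507,P[:,1]-.007,np.ones(len(P))]; k,*_=np.linalg.lstsq(A,P[:,2],rcond=None); r=P[:,2]-A@k; P=P[abs(r)<2.5*r.std()]
print(k,r.std(),len(P))
v,u=np.mgrid[236:262:1,300:370:1]; dz=d[v,u]
P=np.stack([(u-z['cx'])/z['fx']*dz,(v-z['cy'])/z['fy']*dz,dz],-1).reshape(-1,3)@T[:3,:3].T+T[:3,3]
A=np.c_[P[:,0]-.4,P[:,1]-.007,np.ones(len(P))];print('table',np.linalg.lstsq(A,P[:,2],rcond=None)[0])
goal([.53,-.1,.40],down(90)); goal([.48,.22,.40],down(90),np.array([.53,-.1,.4]),down(90)); 
E
```

```text
t 0.15 p [ 0.1511 -0.6576  0.4036] yaw 12.94 z [-3.0e-04  1.7e-03 -1.0e+00] F [-0.14  0.75 -0.66] M [-0.    0.    0.02] g 0.0852 q [-1.38  0.26  1.61  0.    1.27 -0.04]
[-0.00139662  0.01949855  0.07402713] 0.0026672688869810225 5253
table [-1.17665121  0.10270946 -0.02755991]
rot [-0.008, -0.007, -7.706] travel [12.354, -11.465, 0.112]
rot [0.0, 0.0, 0.0] travel [8.0, -1.25, 0.0]
```

Call:
{"fn": "servo_tool", "kwargs": {
  "rot": [
    [0,0,-1],
    [0,0,-2],
    [0,0,-3],
    [0,0,-4],
    [0,0,-5],
    [0,0,-6],
    [0,0,-7],
    [0,0,-7.7],
    [0,0,-7.7],
    [0,0,-7.7],
    [0,0,-7.7],
    [0,0,-7.7]
  ],
  "travel": [
    [1.03,-0.95,0],
    [2.06,-1.9,0],
    [3.09,-2.85,0],
    [4.12,-3.8,0],
    [5.15,-4.75,0],
    [6.18,-5.7,0],
    [7.2,-6.7,0],
    [8.2,-7.6,0],
    [9.3,-8.6,0],
    [10.3,-9.5,0],
    [11.3,-10.5,0],
    [12.35,-11.45,0.1]
  ],
  "fingers": [100,100,100,100,100,100,100,100,100,100,100,100]
}}

```text
time_s: 1.65
eef_pos: [0.5307, -0.0992, 0.4009]
tool_rot: [2.222, 2.22, 0.001]
ft_force: [1.2, -0.9, 0.5]
gripper_width: 0.0857
```

```bash
python3 - <<'E'
from h import *
st(); goal([.487,.27,.40],down(166.5))
E
```

```text
t 1.65 p [ 0.5307 -0.0992  0.4009] yaw 89.94 z [ 8.e-04 -4.e-04 -1.e+00] F [ 1.21 -0.9   0.54] M [0.03 0.04 0.02] g 0.0857 q [-0.23  0.01  1.9  -0.    1.23 -0.23]
rot [0.003, 0.005, -7.656] travel [9.228, -1.102, 0.019]
```

Call:
{"fn": "servo_tool", "kwargs": {
  "rot": [
    [0,0,-1],
    [0,0,-2],
    [0,0,-3],
    [0,0,-4],
    [0,0,-5],
    [0,0,-6],
    [0,0,-7],
    [0,0,-7.65],
    [0,0,-7.65],
    [0,0,-7.65]
  ],
  "travel": [
    [1.3,-0.2,0],
    [2.6,-0.3,0],
    [3.9,-0.5,0],
    [5.2,-0.6,0],
    [6.5,-0.8,0],
    [7.8,-0.9,0],
    [8.6,-1,0],
    [9.2,-1.1,0],
    [9.2,-1.1,0],
    [9.2,-1.1,0]
  ],
  "fingers": [100,100,100,100,100,100,100,100,100,100]
}}

```text
time_s: 2.9
eef_pos: [0.4864, 0.2667, 0.4003]
tool_rot: [-0.373, -3.119, 0.001]
ft_force: [0.1, -0.3, -0.5]
gripper_width: 0.0852
```

```bash
python3 - <<'E'
from h import *
st(); shot('wrist','w1'); shot('top','t1'); 
z=load('w1'); T=np.linalg.inv(z['extrinsics']); print(T.round(3))
E
```

```text
t 2.9 p [0.4864 0.2667 0.4003] yaw 166.36 z [-5.e-04 -8.e-04 -1.e+00] F [ 0.07 -0.34 -0.5 ] M [-0.03  0.05  0.  ] g 0.0852 q [ 0.46  0.04  1.87 -0.    1.23 -0.88]
[[ 0.235  0.922  0.308  0.409]
 [ 0.972 -0.222 -0.076  0.287]
 [-0.002  0.317 -0.948  0.369]
 [ 0.     0.     0.     1.   ]]
```

View pics/w1.png

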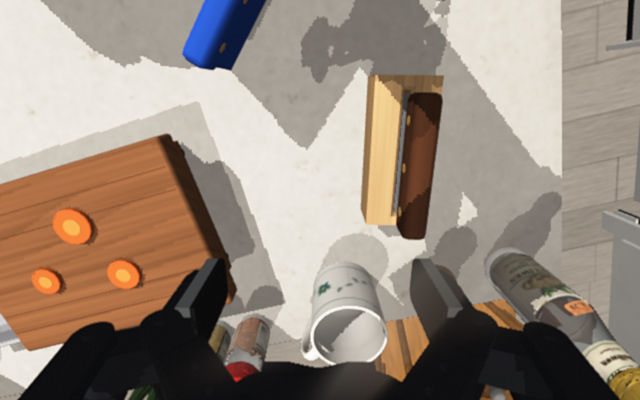

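View pics/t1.png

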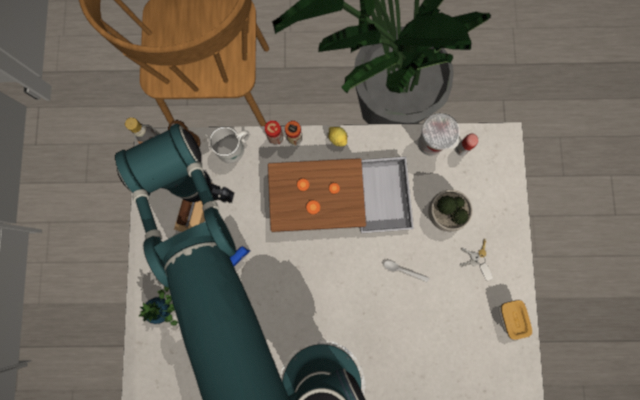

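The wrist view shows the stand at about (403,150) with the brown handle at (418,165). The blue look-alike is at (225,30), and the board and rounds are on the left.

```bash
python3 - <<'E'
from h import *
crop('w1',350,60,460,250,3.15,'c4')
E
```

```text
(no output)
```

View pics/c4.png

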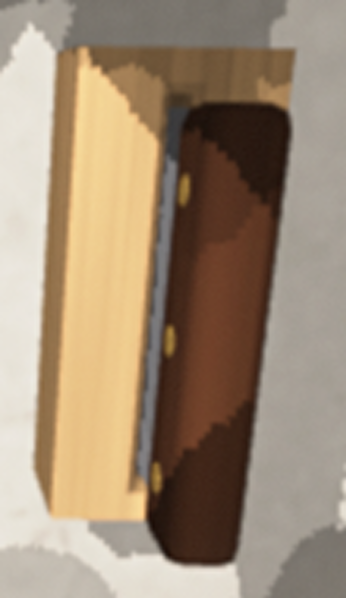

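```bash
cat >> h.py <<'E'
def cloud(f,u0,v0,u1,v1):
    z=load(f); d=z['d'];T=np.linalg.inv(z['extrinsics']); v,u=np.mgrid[v0:v1,u0:u1]; dz=d[v,u]
    P=np.stack([(u-z['cx'])/z['fx']*dz,(v-z['cy'])/z['fy']*dz,dz],-1).reshape(-1,3)@T[:3,:3].T+T[:3,3]
    return P[dz.ravel()>0],z['im'][v,u].reshape(-1,3)[dz.ravel()>0]
E
python3 - <<'E'
from h import *
np.set_printoptions(precision=4,suppress=True)
c=lambda a,b:(350+a/3.15,60+b/3.15)
print('stand',[wp('w1',*c(a,b),.05) for a,b in [(76,50),(295,48),(52,520)]])
P,im=cloud('w1',350,60,460,250)
def rect(Q,n):
    r=cv2.minAreaRect((Q[:,:2]*1000).astype(np.float32)); print(n,len(Q),np.array(r[0])/1000,r[1],r[2],'z',np.percentile(Q[:,2],[5,50,95]))
m=(P[:,2]>.108)&(P[:,2]<.13); rect(P[m],'handle top')
Q=P[m]; A=np.c_[Q[:,:2]-Q[:,:2].mean(0),np.ones(len(Q))];print('plane',np.linalg.lstsq(A,Q[:,2],rcond=None)[0])
m=(abs(P[:,2]-.05)<.006); rect(P[m],'stand top')
m=(abs(P[:,2])<.006);print('table z',np.median(P[m,2]))
P,im=cloud('w1',0,130,230,350); m=(abs(P[:,2]-.075)<.008)&(im[:,0]<180); Q=P[m]
A=np.c_[Q[:,:2]-[.507,.007],np.ones(len(Q))]; k=np.linalg.lstsq(A,Q[:,2],rcond=None)[0]; print('board',k,len(Q),(Q[:,2]-A@k).std())
m=(im[:,0]>200)&(im[:,1]<170)&(im[:,2]<110)&(P[:,2]>.06)&(P[:,2]<.1)
n,l,s,cc=cv2.connectedComponentsWithStats(((load('w1')['im'][:,:,0]>200)&(load('w1')['im'][:,:,1]<190)&(load('w1')['im'][:,:,2]<130)).astype(np.uint8))
for i in range(1,n):
    if s[i,4]>200: print(s[i],cc[i],wp('w1',*cc[i],.079))
E
```

```text
stand [array([0.4088, 0.3396, 0.05  ]), array([0.4235, 0.4027, 0.05  ]), array([0.5558, 0.3042, 0.05  ])]
handle top 4059 [0.4892 0.3532] (22.84598731994629, 122.1556625366211) 75.88343048095703 z [0.1116 0.1169 0.1184]
plane [0.0401 0.1505 0.1163]
stand top 5349 [0.4889 0.3531] (64.32234954833984, 152.44252014160156) 75.7566146850586 z [0.0472 0.0495 0.051 ]
table z -0.0004343219657232389
board [-0.0007  0.0151  0.0724] 22957 0.0010477552039284692
[  53  209   38   36 1022] [ 71.1008 226.3816] [0.4755 0.019  0.079 ]
[107 260  32  29 706] [122.4972 274.3442] [0.5377 0.0454 0.079 ]
[ 31 269  29  25 529] [ 44.862  281.2741] [ 0.5263 -0.0374  0.079 ]
```

```bash
python3 - <<'E'
from h import *
np.set_printoptions(precision=4,suppress=True)
P,im=cloud('w1',350,60,460,250)
a=np.radians(-14.2); R=np.array([[np.cos(a),np.sin(a)],[-np.sin(a),np.cos(a)]])
L=(P[:,:2]-[.489,.3531])@R.T
m0=(P[:,2]>.06)&(abs(L[:,0])<.05)
for lo in np.arange(-.014,.016,.002):
    m=m0&(L[:,1]>=lo)&(L[:,1]<lo+.002)
    if m.sum()>5: print(round(lo+.001,4),m.sum(),np.percentile(P[m,2],[2,25,50,75,98]))
m=m0&(P[:,2]<.084); print('blade',m.sum(),np.percentile(L[m,1],[5,50,95]))
m=m0&(abs(L[:,0])<.05); 
for z0 in np.arange(.06,.12,.005):
    m=m0&(P[:,2]>z0)&(P[:,2]<z0+.005); print(z0, m.sum(), L[m,1].min() if m.sum() else 0, np.median(L[m,1]) if m.sum() else 0)
m=abs(P[:,2]-.05)<.004
mm=m&(abs(L[:,0])<.09); print('stand ext y',np.percentile(L[mm,1],[1,99]),'x',np.percentile(L[mm,0],[1,99]))
E
```

```text
-0.011 944 [0.092  0.0987 0.105  0.1109 0.1143]
-0.009 420 [0.1123 0.1145 0.1155 0.1162 0.1174]
-0.007 336 [0.1151 0.1162 0.1167 0.1173 0.1184]
-0.005 313 [0.1159 0.117  0.1175 0.1179 0.1189]
-0.003 300 [0.1163 0.1172 0.1176 0.118  0.119 ]
-0.001 298 [0.1164 0.1172 0.1177 0.1181 0.1189]
0.001 304 [0.1162 0.1171 0.1176 0.1181 0.1191]
0.003 299 [0.1163 0.1172 0.1176 0.118  0.1189]
0.005 285 [0.1161 0.1171 0.1175 0.1179 0.1188]
0.007 248 [0.1156 0.1163 0.1168 0.1172 0.118 ]
0.009 181 [0.1144 0.1155 0.1159 0.1164 0.1173]
0.011 22 [0.1105 0.1121 0.113  0.1137 0.1144]Traceback (most recent call last):
  File "<stdin>", line 10, in <module>
    return _quantile_unchecked(
        a, q, axis, out, overwrite_input, method, keepdims, weights)
    return _ureduce(a,
                    func=_quantile_ureduce_func,
    ...<5 lines>...
                    overwrite_input=overwrite_input,
                    method=method)
    r = func(a, **kwargs)
    result = _quantile(arr,
                       quantiles=q,
    ...<2 lines>...
                       out=out,
                       weights=wgt)
    slices_having_nans = np.isnan(arr[-1, ...])
                                  ~~~^^^^^^^^^
IndexError: index -1 is out of bounds for axis 0 with size 0
```

```bash
python3 - <<'E'
from h import *
goal([.489,.353,.30],down(165.8)); goal([.489,.353,.256],down(165.8))
E
```

```text
rot [-0.003, -0.0, 0.053] travel [0.453, 2.123, 2.513]
rot [-0.003, -0.0, 0.053] travel [0.453, 2.123, 3.613]
```

Call:
{"fn": "servo_tool", "kwargs": {
  "rot": [
    [0,0,0.055],
    [0,0,0.055],
    [0,0,0.055],
    [0,0,0.055],
    [0,0,0.055]
  ],
  "travel": [
    [0.2,1.2,0],
    [0.453,2.123,0.5],
    [0.453,2.123,1.5],
    [0.453,2.123,2.5],
    [0.453,2.123,2.5]
  ],
  "fingers": [100,100,100,100,100]
}}

```text
time_s: 3.62
eef_pos: [0.4874, 0.3521, 0.2967]
tool_rot: [-0.388, -3.111, 0.009]
ft_force: [-0.9, -0.0, 0.5]
gripper_width: 0.0856
```

```bash
python3 - <<'E'
from h import *
st(); shot('wrist','w2'); shot('side','s2');goal([.489,.353,.256],down(165.8))
crop('s2',200,200,360,340,5,'c5')
E
```

```text
t 3.62 p [0.4874 0.3521 0.2967] yaw 165.8 z [-0.0071 -0.0049 -1.    ] F [-0.85 -0.02  0.51] M [ 0.    0.   -0.01] g 0.0856 q [ 0.58  0.22  1.87 -0.    1.06 -0.74]
rot [0.0, 0.001, 0.001] travel [0.004, -0.013, 1.134]
```

View pics/w2.png

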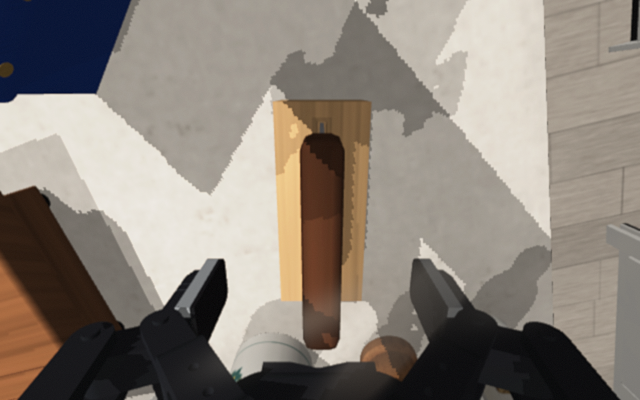

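View pics/c5.png

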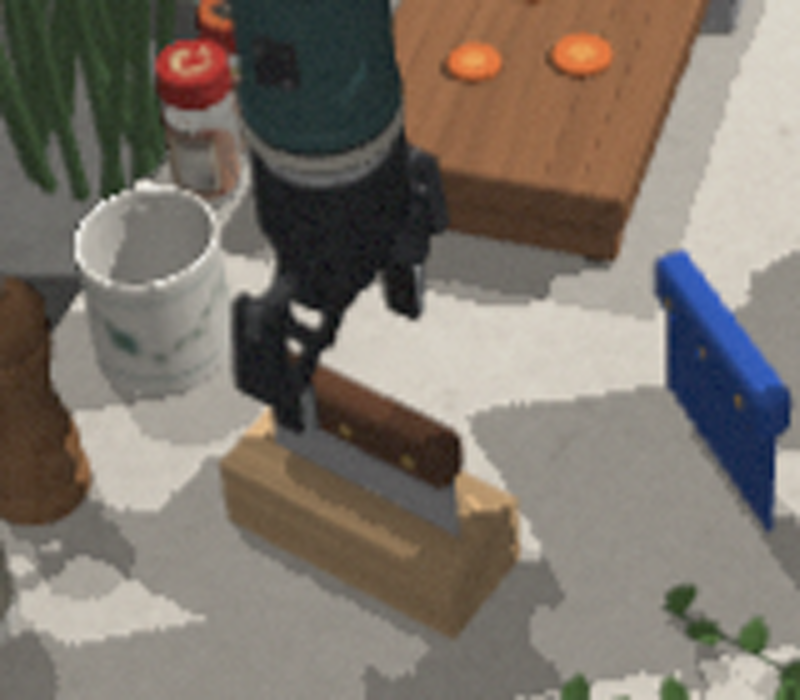

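The handle is centred between the fingers (column 322, with the jaws at 225 and 413). I'll descend now.

Call:
{"fn": "servo_tool", "kwargs": {
  "rot": [
    [0,0,0],
    [0,0,0],
    [0,0,0],
    [0,0,0]
  ],
  "travel": [
    [0,0,0.5],
    [0,0,1.0],
    [0,0,1.05],
    [0,0,1.05]
  ],
  "fingers": [100,100,100,100]
}}

```text
time_s: 4.22
eef_pos: [0.4886, 0.3539, 0.2582]
tool_rot: [-0.386, -3.117, 0.001]
ft_force: [-0.2, -0.2, 0.6]
gripper_width: 0.0856
```

```bash
python3 - <<'E'
from h import *
st(); goal([.489,.353,.256],down(165.8))
E
```

```text
t 4.22 p [0.4886 0.3539 0.2582] yaw 165.89 z [-8.e-04 -6.e-04 -1.e+00] F [-0.17 -0.25  0.61] M [-0.03  0.03 -0.02] g 0.0856 q [ 0.59  0.26  1.9  -0.    0.99 -0.74]
rot [-0.004, -0.004, 0.009] travel [-0.015, -0.019, 0.054]
```

Call:
{"fn": "servo_tool", "kwargs": {
  "rot": [
    [0,0,0],
    [0,0,0],
    [0,0,0],
    [0,0,0],
    [0,0,0],
    [0,0,0],
    [0,0,0],
    [0,0,0]
  ],
  "travel": [
    [0,0,0.04],
    [0,0,0.04],
    [0,0,0.04],
    [0,0,0.04],
    [0,0,0.04],
    [0,0,0.04],
    [0,0,0.04],
    [0,0,0.04]
  ],
  "fingers": [60,30,0,0,0,0,0,0],
  "force": 70
}}

```text
time_s: 5.22
eef_pos: [0.4889, 0.354, 0.2576]
tool_rot: [0.386, 3.117, 0.0]
ft_force: [-0.4, -2.7, 6.2]
gripper_width: 0.0211
```

```bash
python3 - <<'E'
from h import *
st()
E
```

```text
t 5.22 p [0.4889 0.354  0.2576] yaw 165.89 z [ 5.e-04  1.e-04 -1.e+00] F [-0.39 -2.67  6.24] M [-0.43  0.15  0.02] g 0.0211 q [ 0.59  0.26  1.9  -0.    0.98 -0.74]
```

Call:
{"fn": "servo_tool", "kwargs": {
  "rot": [
    [0,0,0],
    [0,0,0],
    [0,0,0],
    [0,0,0],
    [0,0,0],
    [0,0,0],
    [0,0,0]
  ],
  "travel": [
    [0,0,-0.2],
    [0,0,-0.7],
    [0,0,-1.3],
    [0,0,-2],
    [0,0,-2.7],
    [0,0,-3],
    [0,0,-3]
  ],
  "fingers": [0,0,0,0,0,0,0]
}}

```text
time_s: 6.1
eef_pos: [0.4889, 0.3542, 0.3785]
tool_rot: [0.386, 3.116, 0.003]
ft_force: [-0.1, -0.1, -2.5]
gripper_width: 0.0214
```

```bash
python3 - <<'E'
from h import *
st(); shot('wrist','w3'); shot('side','s3'); crop('s3',180,150,340,290,5,'c6')
E
```

```text
t 6.1 p [0.4889 0.3542 0.3785] yaw 165.89 z [ 0.0021  0.0015 -1.    ] F [-0.1  -0.07 -2.47] M [-0.02  0.03 -0.01] g 0.0214 q [ 0.59  0.15  1.79  0.    1.2  -0.74]
```

View pics/w3.png

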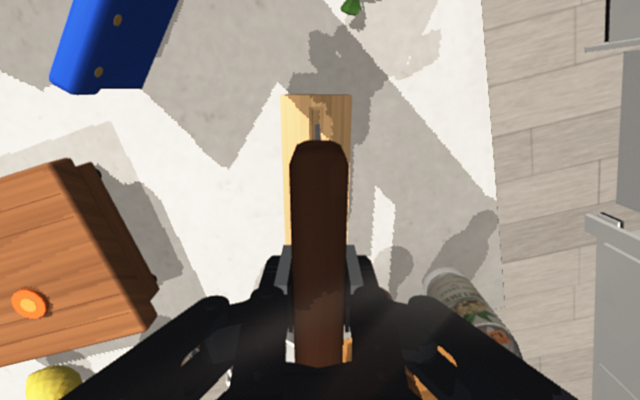

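View pics/c6.png

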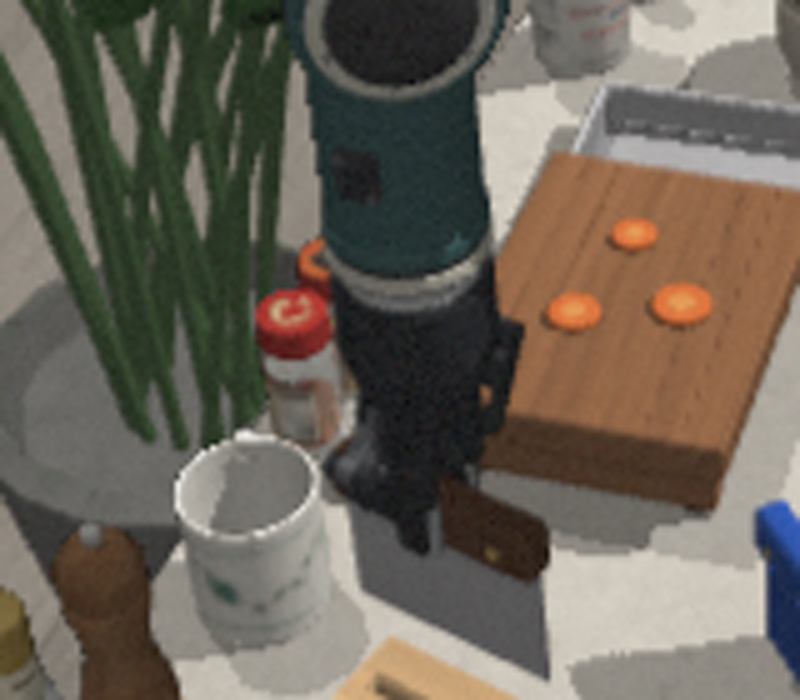

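The scraper is held square at about 2.5 N of weight. Next I'll carry it to behind the rounds, with the edge high.

```bash
python3 - <<'E'
from h import *
goal([.5037,.0797,.375],down(182.7))
E
```

```text
rot [-0.005, -0.007, -1.681] travel [-2.042, -6.552, 0.033]
```

Call:
{"fn": "servo_tool", "kwargs": {
  "rot": [
    [0,0,0],
    [0,0,-0.3],
    [0,0,-0.7],
    [0,0,-1],
    [0,0,-1.4],
    [0,0,-1.68],
    [0,0,-1.68],
    [0,0,-1.68],
    [0,0,-1.68]
  ],
  "travel": [
    [-0.2,-0.65,0],
    [-0.55,-1.75,0],
    [-0.9,-2.9,0],
    [-1.3,-4.2,0],
    [-1.7,-5.4,0],
    [-1.95,-6.2,0],
    [-2.04,-6.55,0],
    [-2.04,-6.55,0],
    [-2.04,-6.55,0]
  ],
  "fingers": [0,0,0,0,0,0,0,0,0]
}}

```text
time_s: 7.32
eef_pos: [0.5039, 0.0808, 0.3766]
tool_rot: [0.074, -3.14, -0.001]
ft_force: [-0.4, 0.2, -1.5]
gripper_width: 0.0211
```

```bash
python3 - <<'E'
from h import *
st(); shot('wrist','w4'); shot('side','s4'); crop('s4',240,130,400,270,5,'c7')
E
```

```text
t 7.33 p [0.5039 0.0808 0.3766] yaw -177.3 z [-8.e-04  6.e-04 -1.e+00] F [-0.42  0.18 -1.54] M [ 0.03 -0.03  0.03] g 0.0211 q [ 0.11 -0.03  1.98  0.    1.19 -1.51]
```

View pics/w4.png

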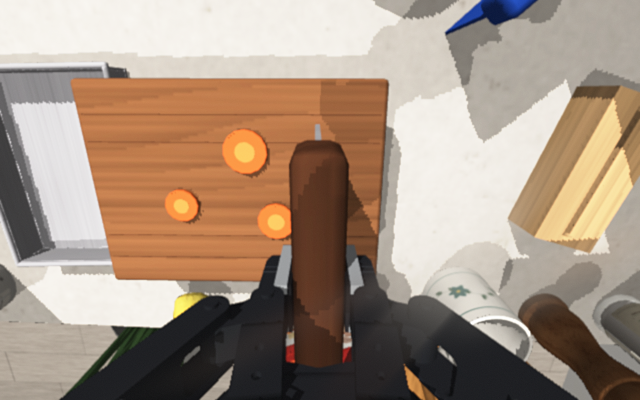

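View pics/c7.png

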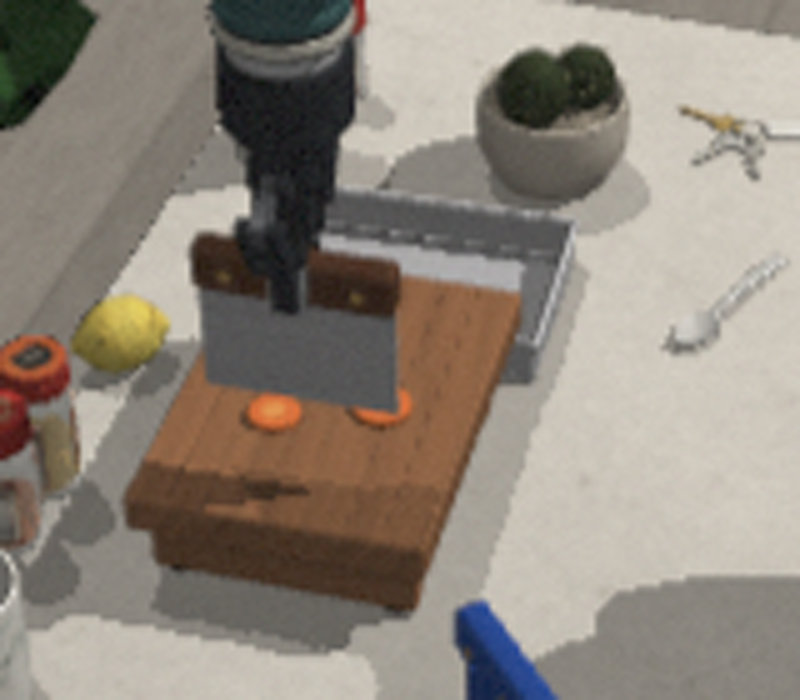

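The wrist view now has the whole board: corners at about (72,80), (387,80) and (118,279), rounds at (244,152), (276,220) and (181,205).

```bash
python3 - <<'E'
from h import *
np.set_printoptions(precision=4,suppress=True)
P,im=cloud('w4',60,70,395,255); m=(abs(P[:,2]-.075)<.012)&(im[:,0]<190)&(im[:,0]>im[:,2]+20); Q=P[m]
c=np.array([.511,.010])
for i in range(3):
    A=np.c_[Q[:,:2]-c,np.ones(len(Q))]; k=np.linalg.lstsq(A,Q[:,2],rcond=None)[0]; r=Q[:,2]-A@k; Q=Q[abs(r)<3*r.std()]
print('board',k,len(Q),r.std())
for u,v in [(72,80),(387,80),(118,279)]: print(wp('w4',u,v,.074))
z=load('w4')['im'].astype(int)
n,l,s,cc=cv2.connectedComponentsWithStats(((z[:,:,0]>200)&(z[:,:,1]<200)&(z[:,:,2]<130)).astype(np.uint8))
for i in range(1,n):
    if s[i,4]>200: print(s[i],cc[i],wp('w4',*cc[i],.078))
E
python3 - <<'E'
from h import *
crop('w4',55,60,400,290,2.3,'c8')
E
```

```text
board [-0.0005  0.0175  0.0723] 22065 0.0007075616393785162
[ 0.4258 -0.1186  0.074 ]
[0.4138 0.132  0.074 ]
[ 0.6083 -0.1093  0.074 ]
[ 222  129   45   45 1317] [243.6826 150.7957] [0.4754 0.0175 0.078 ]
[165 189  33  33 713] [180.3717 204.8569] [ 0.5264 -0.0399  0.078 ]
[ 97 191  67   7 246] [124.435  194.8293] [ 0.5194 -0.0882  0.078 ]
[ 103  203  188   36 1778] [226.0129 224.6237] [ 0.5436 -0.0003  0.078 ]
[107 239 139   6 668] [166.0045 241.6362] [ 0.5634 -0.0563  0.078 ]
[ 112  258  153   10 1065] [176.4197 262.2085] [ 0.5845 -0.0487  0.078 ]
```

View pics/c8.png

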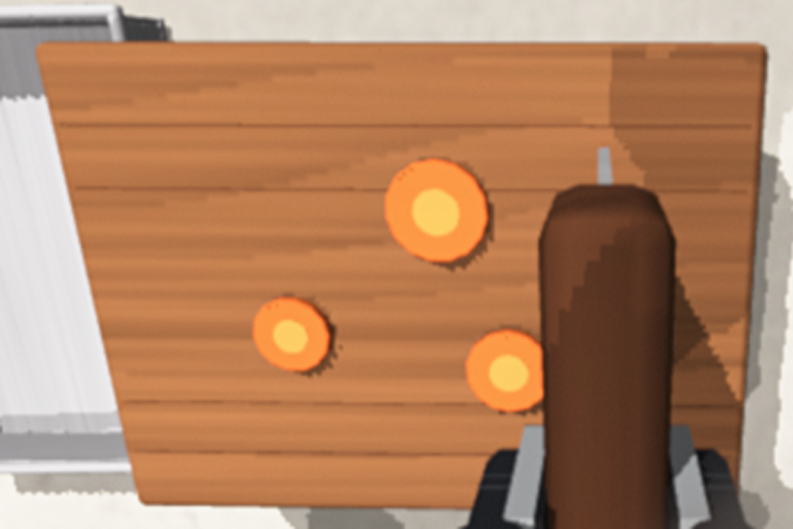

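Call:
{"fn": "servo_tool", "kwargs": {
  "rot": [
    [0,0,0],
    [0,0,0],
    [0,0,0],
    [0,0,0],
    [0,0,0],
    [0,0,0],
    [0,0,0]
  ],
  "travel": [
    [0,0,0.3],
    [0,0,0.6],
    [0,0,0.9],
    [0,0,1.1],
    [0,0,1.18],
    [0,0,1.2],
    [0,0,1.2]
  ],
  "fingers": [0,0,0,0,0,0,0]
}}

```text
time_s: 8.3
eef_pos: [0.5042, 0.0799, 0.3295]
tool_rot: [-0.074, 3.14, 0.0]
ft_force: [0.9, 0.3, -2.7]
gripper_width: 0.021
```

```bash
python3 - <<'E'
from h import *
st(); shot('side','s5'); crop('s5',240,130,400,270,5,'c9')
E
```

```text
t 8.3 p [0.5042 0.0799 0.3295] yaw -177.32 z [ 8.e-04  1.e-04 -1.e+00] F [ 0.85  0.26 -2.66] M [ 0.03 -0.07  0.04] g 0.021 q [ 0.11  0.01  2.03  0.    1.1  -1.51]
```

View pics/c9.png

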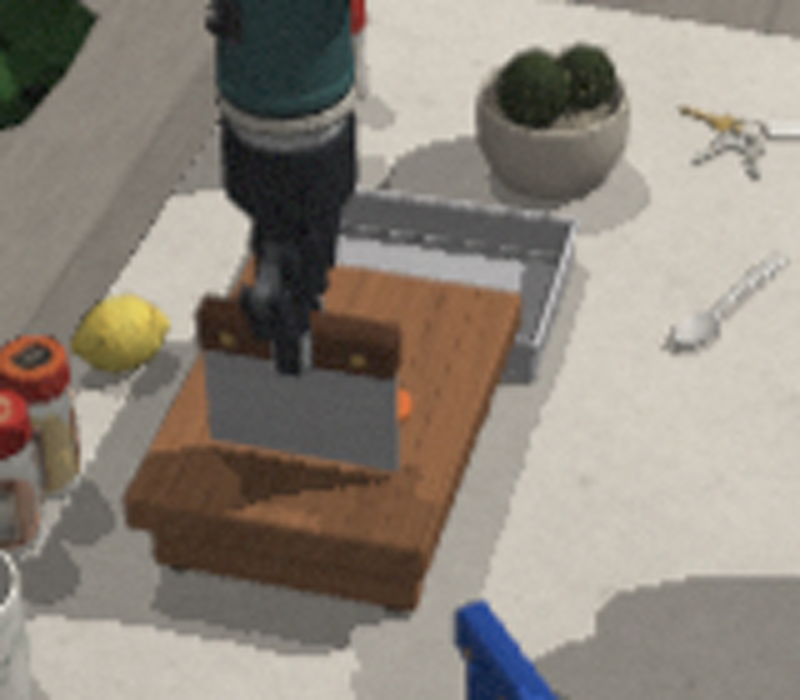

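Call:
{"fn": "servo_tool", "kwargs": {
  "rot": [
    [0,0,0],
    [0,0,0],
    [0,0,0],
    [0,0,0],
    [0,0,0]
  ],
  "travel": [
    [0,0,0.015],
    [0,0,0.03],
    [0,0,0.045],
    [0,0,0.06],
    [0,0,0.06]
  ],
  "fingers": [0,0,0,0,0]
}}

```text
time_s: 8.98
eef_pos: [0.504, 0.08, 0.3266]
tool_rot: [0.074, -3.141, -0.0]
ft_force: [0.7, -0.4, -1.5]
gripper_width: 0.0208
```

Call:
{"fn": "servo_tool", "kwargs": {
  "rot": [
    [0,0,0],
    [0,0,0],
    [0,0,0]
  ],
  "travel": [
    [0,0,0.01],
    [0,0,0.02],
    [0,0,0.02]
  ],
  "fingers": [0,0,0]
}}

```text
time_s: 9.35
eef_pos: [0.504, 0.08, 0.3258]
tool_rot: [0.074, -3.141, -0.0]
ft_force: [0.0, -0.7, -1.0]
gripper_width: 0.0211
```

Call:
{"fn": "servo_tool", "kwargs": {
  "rot": [
    [0,0,0],
    [0,0,0],
    [0,0,0]
  ],
  "travel": [
    [0,0,0.01],
    [0,0,0.02],
    [0,0,0.02]
  ],
  "fingers": [0,0,0]
}}

```text
time_s: 9.72
eef_pos: [0.504, 0.08, 0.325]
tool_rot: [0.074, -3.141, 0.0]
ft_force: [0.1, -0.1, -1.6]
gripper_width: 0.0213
```

Call:
{"fn": "servo_tool", "kwargs": {
  "rot": [
    [0,0,0],
    [0,0,0]
  ],
  "travel": [
    [0,0,0.01],
    [0,0,0.01]
  ],
  "fingers": [0,0]
}}

```text
time_s: 9.98
eef_pos: [0.504, 0.08, 0.3247]
tool_rot: [-0.074, 3.141, -0.0]
ft_force: [0.7, 0.4, -1.4]
gripper_width: 0.0212
```

Call:
{"fn": "servo_tool", "kwargs": {
  "rot": [
    [0,0,0],
    [0,0,0]
  ],
  "travel": [
    [0,0,0.01],
    [0,0,0.01]
  ],
  "fingers": [0,0]
}}

```text
time_s: 10.22
eef_pos: [0.504, 0.08, 0.3243]
tool_rot: [0.074, -3.141, -0.0]
ft_force: [0.2, -1.0, -2.0]
gripper_width: 0.0212
```

Call:
{"fn": "servo_tool", "kwargs": {
  "rot": [
    [0,0,0],
    [0,0,0]
  ],
  "travel": [
    [0,0,0.01],
    [0,0,0.01]
  ],
  "fingers": [0,0]
}}

```text
time_s: 10.48
eef_pos: [0.504, 0.08, 0.3238]
tool_rot: [0.074, -3.141, -0.0]
ft_force: [-0.3, 0.3, -2.3]
gripper_width: 0.0214
```

Call:
{"fn": "servo_tool", "kwargs": {
  "rot": [
    [0,0,0],
    [0,0,0]
  ],
  "travel": [
    [0,0,0.008],
    [0,0,0.008]
  ],
  "fingers": [0,0]
}}

```text
time_s: 10.72
eef_pos: [0.504, 0.08, 0.3236]
tool_rot: [-0.074, 3.141, 0.0]
ft_force: [0.7, -0.2, -3.0]
gripper_width: 0.0211
```

Call:
{"fn": "servo_tool", "kwargs": {
  "rot": [
    [0,0,0],
    [0,0,0]
  ],
  "travel": [
    [0,0,0.008],
    [0,0,0.008]
  ],
  "fingers": [0,0]
}}

```text
time_s: 10.98
eef_pos: [0.504, 0.08, 0.3235]
tool_rot: [-0.074, 3.141, 0.0]
ft_force: [-1.3, 0.4, -0.1]
gripper_width: 0.0212
```

Call:
{"fn": "servo_tool", "kwargs": {
  "rot": [
    [0,0,0],
    [0,0,0]
  ],
  "travel": [
    [0,0,0.008],
    [0,0,0.008]
  ],
  "fingers": [0,0]
}}

```text
time_s: 11.22
eef_pos: [0.5041, 0.08, 0.3234]
tool_rot: [-0.074, 3.14, 0.0]
ft_force: [-2.7, 0.3, 3.8]
gripper_width: 0.021
```

Call:
{"fn": "servo_tool", "kwargs": {
  "rot": [
    [0,0,0],
    [0,0,0]
  ],
  "travel": [
    [0,0,0.008],
    [0,0,0.008]
  ],
  "fingers": [0,0]
}}

```text
time_s: 11.48
eef_pos: [0.5041, 0.08, 0.3234]
tool_rot: [-0.074, 3.14, 0.0]
ft_force: [-2.4, -0.4, 6.1]
gripper_width: 0.0213
```

Call:
{"fn": "servo_tool", "kwargs": {
  "rot": [
    [0,0,0],
    [0,0,0],
    [0,0,0],
    [0,0,0]
  ],
  "travel": [
    [0,-0.05,-0.005],
    [0,-0.1,-0.004],
    [0,-0.16,-0.003],
    [0,-0.22,-0.002]
  ],
  "fingers": [0,0,0,0]
}}

```text
time_s: 11.98
eef_pos: [0.5049, 0.0714, 0.3233]
tool_rot: [-0.073, 3.139, 0.002]
ft_force: [-0.2, 3.5, 4.6]
gripper_width: 0.0213
```

Call:
{"fn": "servo_tool", "kwargs": {
  "rot": [
    [0,0,0],
    [0,0,0],
    [0,0,0],
    [0,0,0]
  ],
  "travel": [
    [0,-0.06,0.001],
    [0,-0.12,0.002],
    [0,-0.18,0.003],
    [0,-0.24,0.004]
  ],
  "fingers": [0,0,0,0]
}}

```text
time_s: 12.48
eef_pos: [0.5054, 0.0617, 0.3232]
tool_rot: [-0.073, 3.139, 0.002]
ft_force: [0.2, 4.1, 4.6]
gripper_width: 0.0212
```

Call:
{"fn": "servo_tool", "kwargs": {
  "rot": [
    [0,0,0],
    [0,0,0],
    [0,0,0],
    [0,0,0]
  ],
  "travel": [
    [0,-0.06,0],
    [0,-0.12,0.001],
    [0,-0.18,0.002],
    [0,-0.24,0.003]
  ],
  "fingers": [0,0,0,0]
}}

```text
time_s: 12.98
eef_pos: [0.5058, 0.0521, 0.323]
tool_rot: [-0.073, 3.139, 0.001]
ft_force: [0.2, 3.3, 5.9]
gripper_width: 0.0212
```

Call:
{"fn": "servo_tool", "kwargs": {
  "rot": [
    [0,0,0],
    [0,0,0],
    [0,0,0],
    [0,0,0]
  ],
  "travel": [
    [0,-0.06,0.001],
    [0,-0.12,0.002],
    [0,-0.18,0.003],
    [0,-0.24,0.004]
  ],
  "fingers": [0,0,0,0]
}}

```text
time_s: 13.48
eef_pos: [0.5062, 0.0425, 0.3228]
tool_rot: [-0.073, 3.139, 0.001]
ft_force: [-0.6, 4.7, 5.4]
gripper_width: 0.0207
```

```bash
python3 - <<'E'
from h import *
st(); shot('wrist','w5')
E
```

```text
t 13.47 p [0.5062 0.0425 0.3228] yaw -177.33 z [ 1.7e-03  9.0e-04 -1.0e+00] F [-0.55  4.69  5.42] M [0.97 0.08 0.04] g 0.0207 q [ 0.03  0.01  2.04  0.    1.08 -1.58]
```

View pics/w5.png

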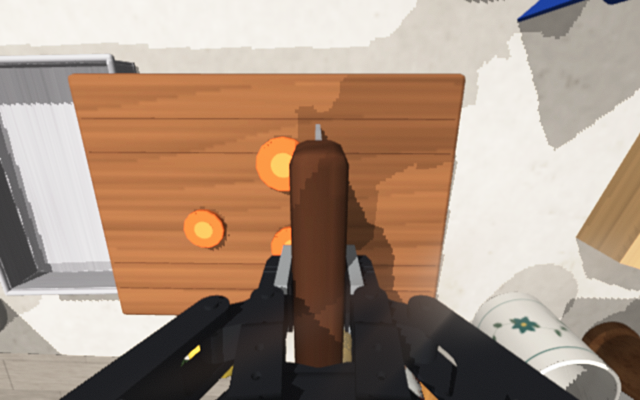

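The rounds are being gathered: a at (280,163), b at (284,240), c ahead at (203,229). The blade's end at (318,128) reaches past a.

Call:
{"fn": "servo_tool", "kwargs": {
  "rot": [
    [0,0,0],
    [0,0,0],
    [0,0,0],
    [0,0,0]
  ],
  "travel": [
    [0,-0.06,-0.003],
    [0,-0.12,-0.002],
    [0,-0.18,-0.001],
    [0,-0.24,0]
  ],
  "fingers": [0,0,0,0]
}}

```text
time_s: 14.02
eef_pos: [0.5065, 0.0328, 0.3226]
tool_rot: [-0.073, 3.14, 0.001]
ft_force: [-0.3, 3.8, 5.3]
gripper_width: 0.0212
```

Call:
{"fn": "servo_tool", "kwargs": {
  "rot": [
    [0,0,0],
    [0,0,0],
    [0,0,0],
    [0,0,0]
  ],
  "travel": [
    [0,-0.06,0.001],
    [0,-0.12,0.002],
    [0,-0.18,0.003],
    [0,-0.24,0.004]
  ],
  "fingers": [0,0,0,0]
}}

```text
time_s: 14.52
eef_pos: [0.5069, 0.0232, 0.3224]
tool_rot: [-0.073, 3.14, 0.001]
ft_force: [-0.2, 4.7, 5.1]
gripper_width: 0.0213
```

Call:
{"fn": "servo_tool", "kwargs": {
  "rot": [
    [0,0,0],
    [0,0,0],
    [0,0,0],
    [0,0,0]
  ],
  "travel": [
    [0,-0.06,0.001],
    [0,-0.12,0.002],
    [0,-0.18,0.003],
    [0,-0.24,0.004]
  ],
  "fingers": [0,0,0,0]
}}

```text
time_s: 15.02
eef_pos: [0.5073, 0.0136, 0.3222]
tool_rot: [-0.073, 3.14, 0.001]
ft_force: [-1.3, 4.6, 5.0]
gripper_width: 0.0211
```

Call:
{"fn": "servo_tool", "kwargs": {
  "rot": [
    [0,0,0],
    [0,0,0],
    [0,0,0],
    [0,0,0]
  ],
  "travel": [
    [0,-0.06,-0.001],
    [0,-0.12,-0.001],
    [0,-0.18,0],
    [0,-0.24,0.001]
  ],
  "fingers": [0,0,0,0]
}}

```text
time_s: 15.52
eef_pos: [0.5076, 0.004, 0.322]
tool_rot: [-0.074, 3.141, 0.0]
ft_force: [-0.7, 4.1, 3.8]
gripper_width: 0.0216
```

Call:
{"fn": "servo_tool", "kwargs": {
  "rot": [
    [0,0,0],
    [0,0,0],
    [0,0,0],
    [0,0,0]
  ],
  "travel": [
    [0,-0.06,0.001],
    [0,-0.12,0.002],
    [0,-0.18,0.003],
    [0,-0.24,0.004]
  ],
  "fingers": [0,0,0,0]
}}

```text
time_s: 16.02
eef_pos: [0.5081, -0.0056, 0.3218]
tool_rot: [-0.074, 3.141, 0.0]
ft_force: [-0.6, 5.6, 5.1]
gripper_width: 0.0212
```

Call:
{"fn": "servo_tool", "kwargs": {
  "rot": [
    [0,0,0],
    [0,0,0],
    [0,0,0],
    [0,0,0]
  ],
  "travel": [
    [0,-0.06,0.001],
    [0,-0.12,0.002],
    [0,-0.18,0.003],
    [0,-0.24,0.004]
  ],
  "fingers": [0,0,0,0]
}}

```text
time_s: 16.52
eef_pos: [0.5084, -0.0153, 0.3215]
tool_rot: [0.074, -3.141, -0.0]
ft_force: [0.5, 3.5, 4.7]
gripper_width: 0.021
```

Call:
{"fn": "servo_tool", "kwargs": {
  "rot": [
    [0,0,0],
    [0,0,0],
    [0,0,0],
    [0,0,0]
  ],
  "travel": [
    [0,-0.06,0],
    [0,-0.12,0.001],
    [0,-0.18,0.002],
    [0,-0.24,0.003]
  ],
  "fingers": [0,0,0,0]
}}

```text
time_s: 17.02
eef_pos: [0.5088, -0.0249, 0.3213]
tool_rot: [0.074, -3.14, 0.0]
ft_force: [-0.4, 3.1, 3.6]
gripper_width: 0.0212
```

Call:
{"fn": "servo_tool", "kwargs": {
  "rot": [
    [0,0,0],
    [0,0,0],
    [0,0,0],
    [0,0,0]
  ],
  "travel": [
    [0,-0.06,0.001],
    [0,-0.12,0.002],
    [0,-0.18,0.003],
    [0,-0.24,0.004]
  ],
  "fingers": [0,0,0,0]
}}

```text
time_s: 17.52
eef_pos: [0.5093, -0.0345, 0.3211]
tool_rot: [0.074, -3.14, 0.0]
ft_force: [0.3, 2.8, 2.7]
gripper_width: 0.0214
```

Call:
{"fn": "servo_tool", "kwargs": {
  "rot": [
    [0,0,0],
    [0,0,0],
    [0,0,0],
    [0,0,0]
  ],
  "travel": [
    [0,-0.06,0.001],
    [0,-0.12,0.002],
    [0,-0.18,0.003],
    [0,-0.24,0.004]
  ],
  "fingers": [0,0,0,0]
}}

```text
time_s: 18.02
eef_pos: [0.5097, -0.0441, 0.3209]
tool_rot: [0.074, -3.14, 0.0]
ft_force: [-0.1, 2.7, 3.0]
gripper_width: 0.0212
```

```bash
python3 - <<'E'
from h import *
st(); shot('wrist','w6'); shot('top','t6'); crop('t6',250,130,430,250,4.4,'c10')
E
```

```text
t 18.02 p [ 0.5097 -0.0441  0.3209] yaw -177.31 z [-4.e-04 -2.e-04 -1.e+00] F [-0.05  2.75  2.98] M [ 0.56 -0.06  0.04] g 0.0212 q [-0.13  0.02  2.04 -0.    1.08 -1.75]
```

View pics/w6.png

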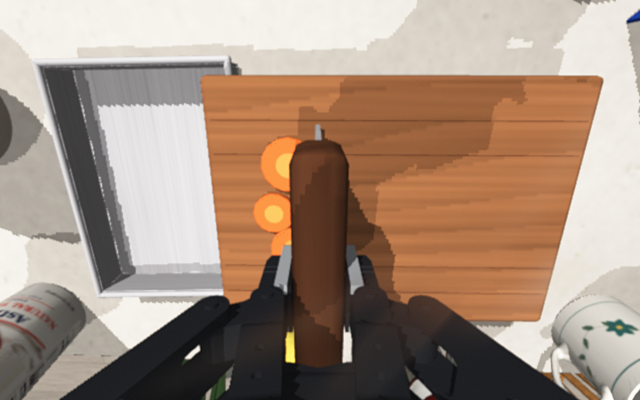

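View pics/c10.png

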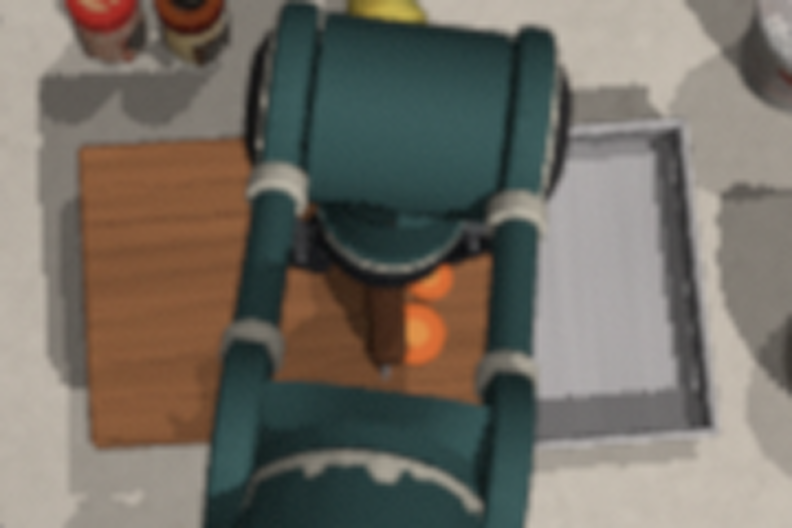

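The rounds are abreast ahead of the blade: a (283,163), c (272,213), b (282,243). Contact is about 5 N, so I continue.

Call:
{"fn": "servo_tool", "kwargs": {
  "rot": [
    [0,0,0],
    [0,0,0],
    [0,0,0],
    [0,0,0]
  ],
  "travel": [
    [0,-0.06,0.001],
    [0,-0.12,0.002],
    [0,-0.18,0.004],
    [0,-0.24,0.005]
  ],
  "fingers": [0,0,0,0]
}}

```text
time_s: 18.62
eef_pos: [0.5102, -0.0537, 0.3208]
tool_rot: [0.074, -3.14, 0.0]
ft_force: [0.0, 1.8, 0.6]
gripper_width: 0.021
```

Call:
{"fn": "servo_tool", "kwargs": {
  "rot": [
    [0,0,0],
    [0,0,0],
    [0,0,0],
    [0,0,0]
  ],
  "travel": [
    [0,-0.06,0.001],
    [0,-0.12,0.002],
    [0,-0.18,0.004],
    [0,-0.24,0.005]
  ],
  "fingers": [0,0,0,0]
}}

```text
time_s: 19.12
eef_pos: [0.5107, -0.0633, 0.3206]
tool_rot: [0.074, -3.141, 0.0]
ft_force: [-1.2, 1.7, -0.9]
gripper_width: 0.0212
```

Call:
{"fn": "servo_tool", "kwargs": {
  "rot": [
    [0,0,0],
    [0,0,0],
    [0,0,0],
    [0,0,0]
  ],
  "travel": [
    [0,-0.06,0.001],
    [0,-0.12,0.002],
    [0,-0.18,0.004],
    [0,-0.24,0.005]
  ],
  "fingers": [0,0,0,0]
}}

```text
time_s: 19.62
eef_pos: [0.5111, -0.0729, 0.3204]
tool_rot: [0.074, -3.141, 0.0]
ft_force: [0.3, 0.8, -0.2]
gripper_width: 0.0214
```

Call:
{"fn": "servo_tool", "kwargs": {
  "rot": [
    [0,0,0],
    [0,0,0],
    [0,0,0]
  ],
  "travel": [
    [0,-0.03,0.006],
    [0,-0.08,0.01],
    [0,-0.14,0.012]
  ],
  "fingers": [0,0,0]
}}

```text
time_s: 20.0
eef_pos: [0.5115, -0.0783, 0.3202]
tool_rot: [-0.074, 3.14, 0.0]
ft_force: [0.0, 1.9, 0.3]
gripper_width: 0.0209
```

Call:
{"fn": "servo_tool", "kwargs": {
  "rot": [
    [0,0,0],
    [0,0,0],
    [0,0,0]
  ],
  "travel": [
    [0,-0.06,0.002],
    [0,-0.12,0.003],
    [0,-0.18,0.005]
  ],
  "fingers": [0,0,0]
}}

```text
time_s: 20.38
eef_pos: [0.5118, -0.0856, 0.32]
tool_rot: [-0.074, 3.14, 0.0]
ft_force: [-0.7, 1.8, 1.7]
gripper_width: 0.0209
```

Call:
{"fn": "servo_tool", "kwargs": {
  "rot": [
    [0,0,0],
    [0,0,0],
    [0,0,0],
    [0,0,0]
  ],
  "travel": [
    [0,-0.06,0.002],
    [0,-0.12,0.004],
    [0,-0.18,0.006],
    [0,-0.24,0.007]
  ],
  "fingers": [0,0,0,0]
}}

```text
time_s: 20.88
eef_pos: [0.5123, -0.0952, 0.3196]
tool_rot: [-0.074, 3.141, 0.0]
ft_force: [-0.2, 1.7, 2.8]
gripper_width: 0.0212
```

Call:
{"fn": "servo_tool", "kwargs": {
  "rot": [
    [0,0,0],
    [0,0,0],
    [0,0,0]
  ],
  "travel": [
    [0,-0.06,0.002],
    [0,-0.12,0.003],
    [0,-0.18,0.005]
  ],
  "fingers": [0,0,0]
}}

```text
time_s: 21.25
eef_pos: [0.5126, -0.1024, 0.3194]
tool_rot: [-0.074, 3.141, 0.0]
ft_force: [-0.1, 3.5, 2.2]
gripper_width: 0.0211
```

```bash
python3 - <<'E'
from h import *
st(); shot('wrist','w7'); shot('side','s7'); crop('s7',240,110,400,250,5,'c11')
E
```

```text
t 21.25 p [ 0.5126 -0.1024  0.3194] yaw -177.31 z [ 0.e+00  1.e-04 -1.e+00] F [-0.05  3.51  2.22] M [ 0.61 -0.03  0.02] g 0.0211 q [-0.24  0.05  2.02  0.    1.08 -1.86]
```

View pics/w7.png

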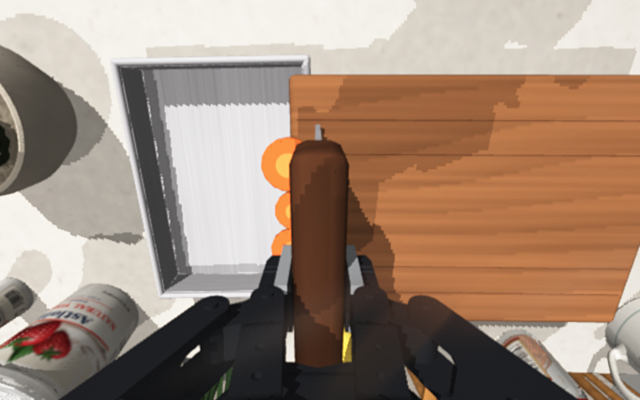

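Call:
{"fn": "servo_tool", "kwargs": {
  "rot": [
    [0,0,0],
    [0,0,0],
    [0,0,0],
    [0,0,0]
  ],
  "travel": [
    [0,-0.06,0.002],
    [0,-0.12,0.003],
    [0,-0.18,0.005],
    [0,-0.24,0.007]
  ],
  "fingers": [0,0,0,0]
}}

```text
time_s: 21.85
eef_pos: [0.513, -0.112, 0.3191]
tool_rot: [-0.074, 3.141, -0.0]
ft_force: [-0.3, 3.4, 2.9]
gripper_width: 0.0214
```

Call:
{"fn": "servo_tool", "kwargs": {
  "rot": [
    [0,0,0],
    [0,0,0]
  ],
  "travel": [
    [0,-0.06,0.001],
    [0,-0.12,0.003]
  ],
  "fingers": [0,0]
}}

```text
time_s: 22.1
eef_pos: [0.5133, -0.1168, 0.319]
tool_rot: [-0.074, 3.141, -0.0]
ft_force: [-0.1, 1.8, 1.9]
gripper_width: 0.021
```

Call:
{"fn": "servo_tool", "kwargs": {
  "rot": [
    [0,0,0],
    [0,0,0]
  ],
  "travel": [
    [0,-0.06,0.001],
    [0,-0.12,0.002]
  ],
  "fingers": [0,0]
}}

```text
time_s: 22.35
eef_pos: [0.5135, -0.1216, 0.3189]
tool_rot: [-0.074, 3.141, -0.0]
ft_force: [-0.2, 2.1, 2.7]
gripper_width: 0.0211
```

```bash
python3 - <<'E'
from h import *
st(); shot('wrist','w8'); shot('side','s8'); crop('s8',240,110,400,250,5,'c12')
E
```

```text
t 22.35 p [ 0.5135 -0.1216  0.3189] yaw -177.31 z [ 0. -0. -1.] F [-0.24  2.11  2.73] M [ 0.69 -0.02  0.02] g 0.0211 q [-0.28  0.06  2.01 -0.    1.08 -1.9 ]
```

View pics/w8.png

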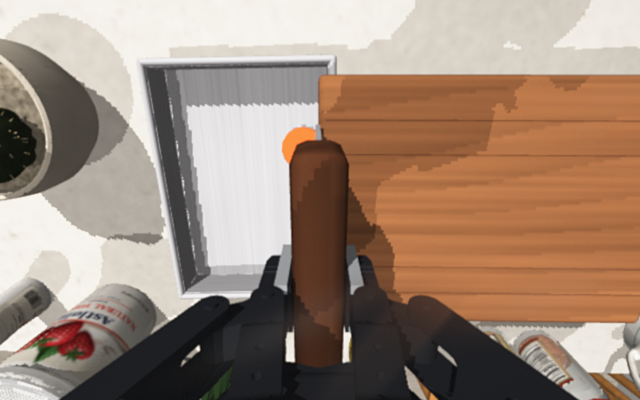

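View pics/c12.png

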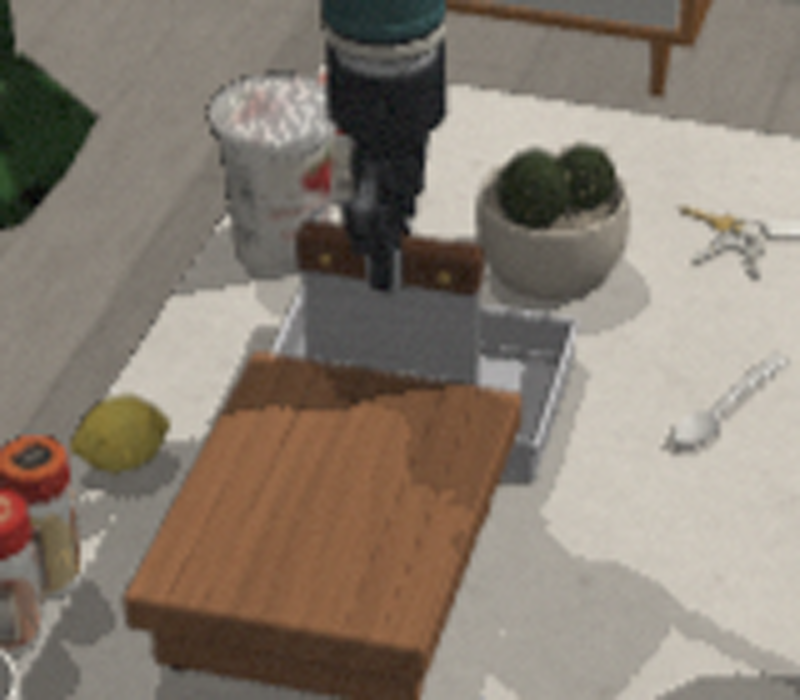

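Call:
{"fn": "servo_tool", "kwargs": {
  "rot": [
    [0,0,0],
    [0,0,0],
    [0,0,0]
  ],
  "travel": [
    [0,-0.06,0.001],
    [0,-0.12,0.001],
    [0,-0.12,0.001]
  ],
  "fingers": [0,0,0]
}}

```text
time_s: 22.82
eef_pos: [0.5133, -0.1265, 0.318]
tool_rot: [0.073, -3.139, 0.0]
ft_force: [0.4, 0.6, -2.3]
gripper_width: 0.0212
```

```bash
python3 - <<'E'
from h import *
st(); shot('wrist','w9'); crop('w9',120,40,420,310,2.5,'c13')
E
```

```text
t 22.82 p [ 0.5133 -0.1265  0.318 ] yaw -177.32 z [-1.5e-03 -3.0e-04 -1.0e+00] F [ 0.42  0.61 -2.27] M [ 0.02 -0.02  0.03] g 0.0212 q [-0.29  0.06  2.01 -0.    1.08 -1.91]
```

View pics/c13.png

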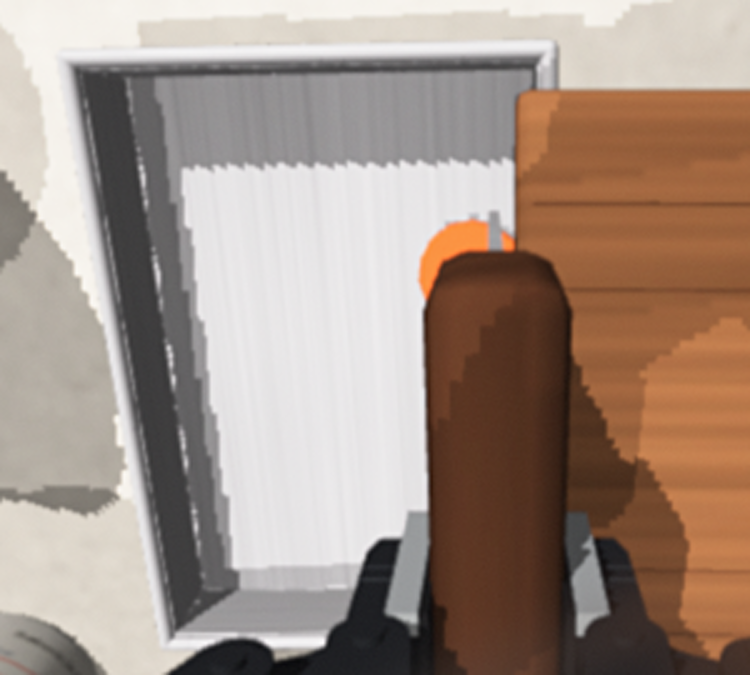

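The blade has come off the end (force back to weight only), and round a lies in the pan below it. I'll lift and check the others.

Call:
{"fn": "servo_tool", "kwargs": {
  "rot": [
    [0,0,0],
    [0,0,0],
    [0,0,0],
    [0,0,0],
    [0,0,0],
    [0,0,0]
  ],
  "travel": [
    [0,-0.02,-0.2],
    [0,-0.02,-0.6],
    [0,0,-1.1],
    [0,0.8,-1.5],
    [0,1.8,-1.5],
    [0,2,-1.5]
  ],
  "fingers": [0,0,0,0,0,0]
}}

```text
time_s: 23.62
eef_pos: [0.51, -0.0446, 0.3807]
tool_rot: [-0.077, 3.138, 0.0]
ft_force: [-0.4, -0.5, -2.0]
gripper_width: 0.0211
```

```bash
python3 - <<'E'
from h import *
st(); shot('wrist','w10'); shot('top','t10'); crop('t10',250,130,430,250,4.4,'c14')
goal([.4889,.354,.3785],down(165.89))
E
```

```text
t 23.62 p [ 0.51   -0.0446  0.3807] yaw -177.18 z [ 2.4e-03  1.0e-04 -1.0e+00] F [-0.42 -0.45 -1.98] M [ 0.04 -0.04  0.02] g 0.0211 q [-0.14 -0.03  1.98  0.    1.19 -1.76]
rot [-0.002, 0.008, 1.691] travel [0.04, 10.004, 0.029]
```

View pics/w10.png

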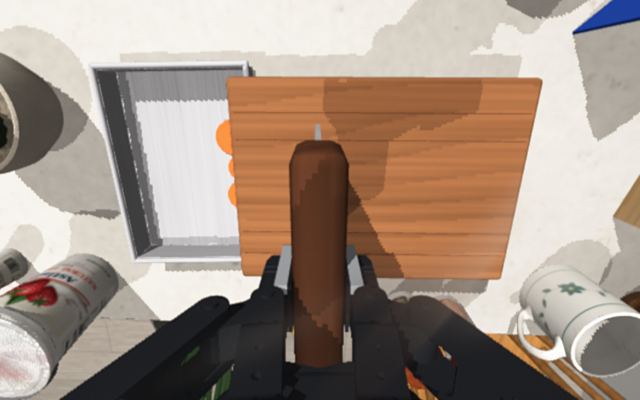

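View pics/c14.png

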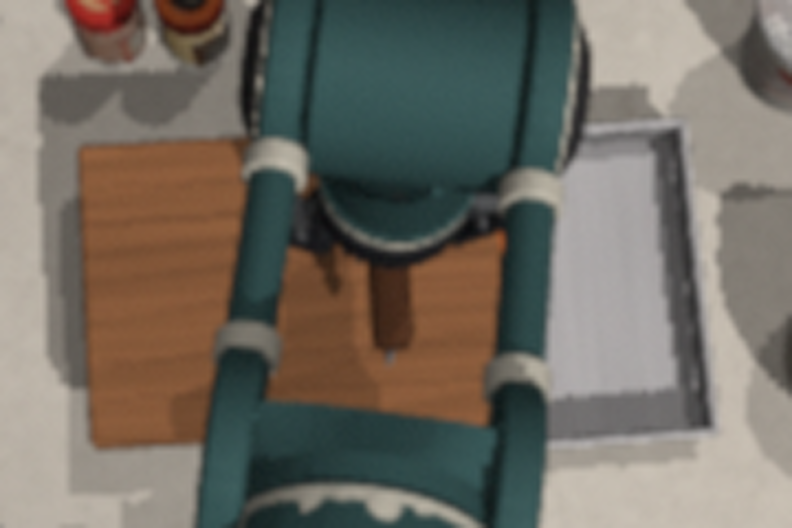

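All three rounds show past the board's end at (223,136), (233,167) and (233,193), and the board top is clear. Now I go back above the slot.

Call:
{"fn": "servo_tool", "kwargs": {
  "rot": [
    [0,0,0.1],
    [0,0,0.3],
    [0,0,0.6],
    [0,0,0.9],
    [0,0,1.2],
    [0,0,1.5],
    [0,0,1.69],
    [0,0,1.69],
    [0,0,1.69],
    [0,0,1.69],
    [0,0,1.69]
  ],
  "travel": [
    [0,0.7,0],
    [0,1.9,0],
    [0,3.2,0],
    [0,4.6,0],
    [0,6,0],
    [0,7.4,0],
    [0,8.6,0],
    [0,9.5,0],
    [0.04,9.9,0],
    [0.04,10,0.02],
    [0.04,10,0.02]
  ],
  "fingers": [0,0,0,0,0,0,0,0,0,0,0]
}}

```text
time_s: 25.1
eef_pos: [0.4899, 0.3522, 0.3778]
tool_rot: [-0.39, -3.117, 0.002]
ft_force: [-1.0, 0.6, -1.7]
gripper_width: 0.021
```

```bash
python3 - <<'E'
from h import *
np.set_printoptions(precision=4,suppress=True)
st(); goal([.4889,.354,.315],down(165.89))
P,im=cloud('w10',200,100,245,225); m=(im[:,0]>200)&(im[:,1]<190)&(im[:,2]<130)
for p in P[m][::60]: print(p)
shot('side','s11'); crop('s11',180,180,340,320,5,'c15')
E
```

```text
t 25.1 p [0.4899 0.3522 0.3778] yaw 165.75 z [-0.0004 -0.0011 -1.    ] F [-0.95  0.59 -1.65] M [ 0.02 -0.05  0.01] g 0.021 q [ 0.58  0.15  1.79 -0.    1.2  -0.74]
rot [-0.006, -0.001, -0.014] travel [0.035, 0.04, 1.569]
[ 0.4482 -0.1195  0.0711]
[ 0.4707 -0.1408  0.0075]
[ 0.4747 -0.1397  0.008 ]
[ 0.4806 -0.1535  0.0084]
[ 0.485  -0.1541  0.0072]
[ 0.4873 -0.1393  0.0076]
[ 0.4932 -0.1482  0.0071]
[ 0.498  -0.1386  0.0075]
[ 0.518  -0.1404  0.0075]
[ 0.5189 -0.1122  0.0708]
[ 0.5466 -0.1425  0.0082]
[ 0.5573 -0.1396  0.0079]
```

View pics/c15.png

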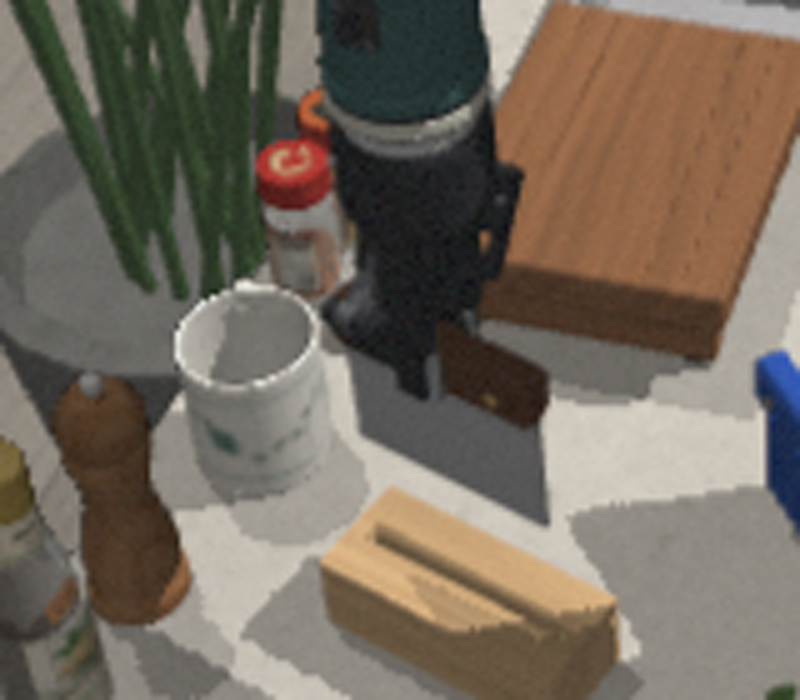

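Call:
{"fn": "servo_tool", "kwargs": {
  "rot": [
    [0,0,-0.014],
    [0,0,-0.014],
    [0,0,-0.014],
    [0,0,-0.014],
    [0,0,-0.014],
    [0,0,-0.014]
  ],
  "travel": [
    [0.035,0.035,0.2],
    [0.035,0.035,0.6],
    [0.035,0.035,1.1],
    [0.035,0.035,1.5],
    [0.035,0.035,1.57],
    [0.035,0.035,1.57]
  ],
  "fingers": [0,0,0,0,0,0]
}}

```text
time_s: 25.9
eef_pos: [0.4886, 0.3549, 0.3149]
tool_rot: [-0.385, -3.118, 0.001]
ft_force: [0.9, -0.2, -2.1]
gripper_width: 0.0211
```

```bash
python3 - <<'E'
from h import *
st(); goal([.4889,.3538,.302],down(165.89)); shot('side','s12'); crop('s12',200,220,340,340,5.7,'c16')
E
```

```text
t 25.9 p [0.4886 0.3549 0.3149] yaw 165.93 z [-5.e-04 -3.e-04 -1.e+00] F [ 0.93 -0.21 -2.12] M [-0.01 -0.01 -0.01] g 0.0211 q [ 0.59  0.2   1.85 -0.    1.09 -0.74]
rot [-0.003, -0.002, 0.004] travel [-0.015, -0.026, 0.322]
```

View pics/c16.png

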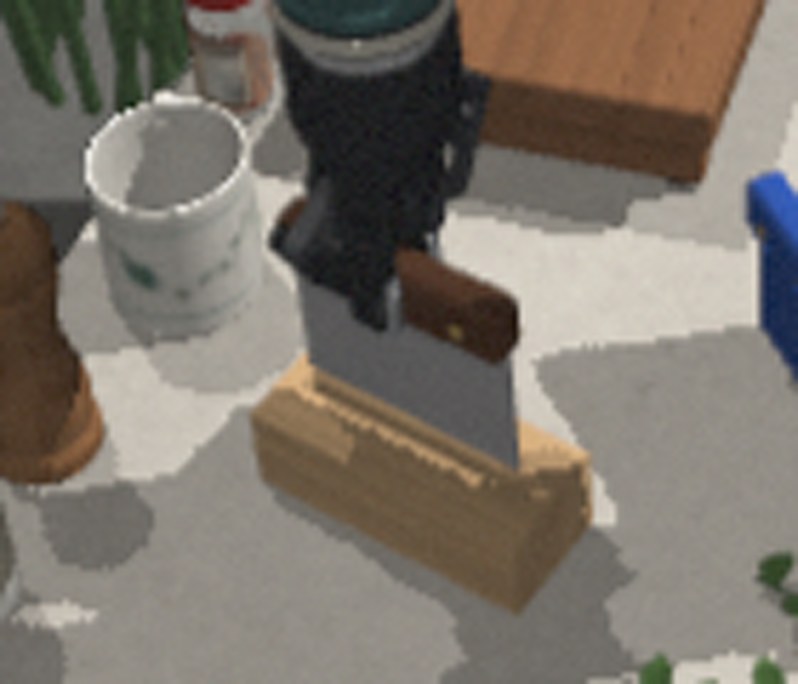

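Call:
{"fn": "servo_tool", "kwargs": {
  "rot": [
    [0,0,0],
    [0,0,0],
    [0,0,0],
    [0,0,0]
  ],
  "travel": [
    [-0.01,-0.026,0.1],
    [-0.01,-0.026,0.2],
    [-0.01,-0.026,0.3],
    [-0.01,-0.026,0.3]
  ],
  "fingers": [0,0,0,0]
}}

```text
time_s: 26.45
eef_pos: [0.4885, 0.3536, 0.3027]
tool_rot: [-0.385, -3.117, 0.001]
ft_force: [0.5, 0.2, -1.4]
gripper_width: 0.0213
```

Call:
{"fn": "servo_tool", "kwargs": {
  "rot": [
    [0,0,0],
    [0,0,0],
    [0,0,0],
    [0,0,0]
  ],
  "travel": [
    [0,0,0.05],
    [0,0,0.12],
    [0,0,0.2],
    [0,0,0.2]
  ],
  "fingers": [0,0,0,0]
}}

```text
time_s: 26.95
eef_pos: [0.4885, 0.3537, 0.2948]
tool_rot: [-0.385, -3.117, 0.001]
ft_force: [0.5, 0.5, -2.3]
gripper_width: 0.0213
```

Past the mouth with no contact force, so I continue down.

Call:
{"fn": "servo_tool", "kwargs": {
  "rot": [
    [0,0,0],
    [0,0,0],
    [0,0,0],
    [0,0,0],
    [0,0,0]
  ],
  "travel": [
    [0,0,0.12],
    [0,0,0.24],
    [0,0,0.36],
    [0,0,0.45],
    [0,0,0.45]
  ],
  "fingers": [0,0,0,0,0]
}}

```text
time_s: 27.58
eef_pos: [0.4885, 0.3537, 0.2766]
tool_rot: [-0.385, -3.117, 0.001]
ft_force: [-0.4, -0.1, -2.9]
gripper_width: 0.0209
```

Call:
{"fn": "servo_tool", "kwargs": {
  "rot": [
    [0,0,0],
    [0,0,0],
    [0,0,0],
    [0,0,0]
  ],
  "travel": [
    [0,0,0.12],
    [0,0,0.24],
    [0,0,0.36],
    [0,0,0.36]
  ],
  "fingers": [0,0,0,0]
}}

```text
time_s: 28.08
eef_pos: [0.4884, 0.3536, 0.2621]
tool_rot: [-0.385, -3.117, 0.001]
ft_force: [-0.5, 0.5, -1.9]
gripper_width: 0.0213
```

```bash
python3 - <<'E'
from h import *
st()
E
```

```text
t 28.07 p [0.4884 0.3536 0.2621] yaw 165.93 z [-1.1e-03 -7.0e-04 -1.0e+00] F [-0.51  0.5  -1.91] M [-0.05 -0.07 -0.01] g 0.0213 q [ 0.59  0.26  1.89  0.    0.99 -0.74]
```

4.5 mm left.

Call:
{"fn": "servo_tool", "kwargs": {
  "rot": [
    [0,0,0],
    [0,0,0],
    [0,0,0],
    [0,0,0],
    [0,0,0]
  ],
  "travel": [
    [0,0,0.02],
    [0,0,0.04],
    [0,0,0.06],
    [0,0,0.08],
    [0,0,0.08]
  ],
  "fingers": [0,0,0,0,0]
}}

```text
time_s: 28.7
eef_pos: [0.4887, 0.3538, 0.2596]
tool_rot: [-0.385, -3.118, 0.0]
ft_force: [-0.4, 0.7, -1.6]
gripper_width: 0.0214
```

Call:
{"fn": "servo_tool", "kwargs": {
  "rot": [
    [0,0,0],
    [0,0,0],
    [0,0,0]
  ],
  "travel": [
    [0,0,0.013],
    [0,0,0.025],
    [0,0,0.025]
  ],
  "fingers": [0,0,0]
}}

```text
time_s: 29.08
eef_pos: [0.4887, 0.3538, 0.2586]
tool_rot: [-0.385, -3.118, 0.0]
ft_force: [-0.5, -0.3, -2.0]
gripper_width: 0.021
```

Call:
{"fn": "servo_tool", "kwargs": {
  "rot": [
    [0,0,0],
    [0,0,0],
    [0,0,0]
  ],
  "travel": [
    [0,0,0.013],
    [0,0,0.025],
    [0,0,0.025]
  ],
  "fingers": [0,0,0]
}}

```text
time_s: 29.45
eef_pos: [0.4887, 0.3538, 0.2577]
tool_rot: [0.385, 3.118, 0.0]
ft_force: [-1.4, -0.3, -1.0]
gripper_width: 0.0215
```

Call:
{"fn": "servo_tool", "kwargs": {
  "rot": [
    [0,0,0],
    [0,0,0],
    [0,0,0]
  ],
  "travel": [
    [0,0,0.005],
    [0,0,0.01],
    [0,0,0.01]
  ],
  "fingers": [0,0,0]
}}

```text
time_s: 29.82
eef_pos: [0.4887, 0.3538, 0.2576]
tool_rot: [0.385, 3.118, 0.0]
ft_force: [-1.3, -0.6, 0.9]
gripper_width: 0.021
```

It's touching the slot floor. I'll release.

Call:
{"fn": "servo_tool", "kwargs": {
  "rot": [
    [0,0,0],
    [0,0,0],
    [0,0,0],
    [0,0,0],
    [0,0,0],
    [0,0,0],
    [0,0,0]
  ],
  "travel": [
    [0,0,0.015],
    [0,0,0.015],
    [0,0,0.015],
    [0,0,0.015],
    [0,0,0.015],
    [0,0,0.015],
    [0,0,0.015]
  ],
  "fingers": [30,40,60,80,100,100,100]
}}

```text
time_s: 30.7
eef_pos: [0.4887, 0.3538, 0.2566]
tool_rot: [-0.385, -3.118, -0.0]
ft_force: [-0.5, 0.5, -0.5]
gripper_width: 0.0855
```

Call:
{"fn": "servo_tool", "kwargs": {
  "rot": [
    [0,0,0],
    [0,0,0],
    [0,0,0],
    [0,0,0],
    [0,0,0],
    [0,0,0],
    [0,0,0]
  ],
  "travel": [
    [0,0,-0.3],
    [0,0,-1],
    [0,0,-2],
    [0,0,-3],
    [0,-0.8,-3.5],
    [0,-2.1,-3.6],
    [0,-2.1,-3.6]
  ],
  "fingers": [100,100,100,100,100,100,100]
}}

```text
time_s: 31.58
eef_pos: [0.4676, 0.2702, 0.4023]
tool_rot: [0.388, 3.116, 0.001]
ft_force: [-0.4, 0.7, 0.0]
gripper_width: 0.0854
```

```bash
python3 - <<'E'
from h import *
np.set_printoptions(precision=4,suppress=True)
st(); shot('wrist','w20'); shot('side','s20'); shot('top','t20')
E
```

```text
t 31.57 p [0.4676 0.2702 0.4023] yaw 165.79 z [ 0.0016  0.0002 -1.    ] F [-0.37  0.72  0.03] M [ 0.01 -0.05  0.  ] g 0.0854 q [ 0.48  0.01  1.9  -0.    1.23 -0.84]
```

View pics/w20.png

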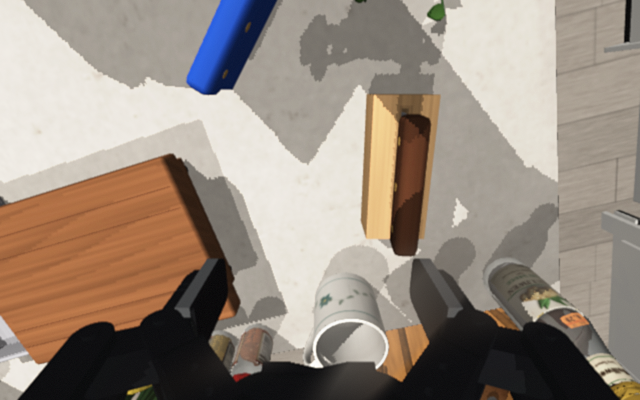

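View pics/s20.png

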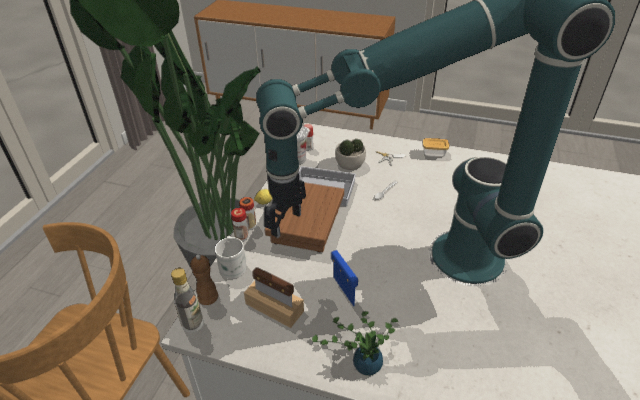

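View pics/t20.png

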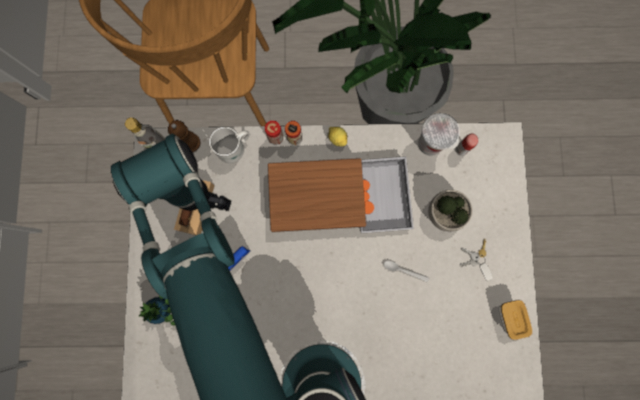

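```bash
python3 - <<'E'
from h import *
np.set_printoptions(precision=4,suppress=True)
P,im=cloud('w20',355,80,450,270); m=(P[:,2]>.108)&(P[:,2]<.13); Q=P[m]
r=cv2.minAreaRect((Q[:,:2]*1000).astype(np.float32)); print(r,np.percentile(Q[:,2],[50,95]))
a=np.radians(-14.2); L=(P[:,:2]-np.array(r[0])/1000)@np.array([[np.cos(a),np.sin(a)],[-np.sin(a),np.cos(a)]]).T
for lo in np.arange(-.008,.009,.004):
    k=(P[:,2]>.06)&(abs(L[:,0])<.05)&(abs(L[:,1]-lo)<.002); print(round(lo,3),np.median(P[k,2]))
for lo in np.arange(-.05,.051,.025):
    k=(P[:,2]>.06)&(abs(L[:,1])<.004)&(abs(L[:,0]-lo)<.006); print('x',round(lo,3),np.median(P[k,2]))
crop('t20',340,145,425,245,6,'c20')
E
```

```text
((487.23272705078125, 346.87420654296875), (22.395673751831055, 122.18324279785156), 75.71346282958984) [0.1168 0.1182]
-0.008 0.11528151596644126
-0.004 0.11713533988217151
0.0 0.11746341060682985
0.004 0.11758215646483469
0.008 0.1166288548602965
x -0.05 0.11735291081511029
x -0.025 0.11732954283028008
x 0.0 0.11737664946220272
x 0.025 0.1174532811505371
x 0.05 0.11738093166755992
```

View pics/c20.png

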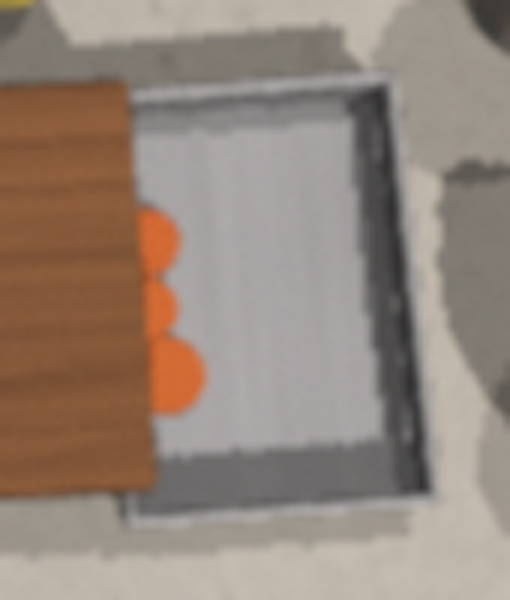

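Call:
{"fn": "servo_tool", "kwargs": {
  "rot": [
    [0,0,0],
    [0,0,0],
    [0,0,0],
    [0,0,0]
  ],
  "travel": [
    [0,0,0],
    [0,0,0],
    [0,0,0],
    [0,0,0]
  ],
  "fingers": [100,100,100,100]
}}

```text
time_s: 32.22
eef_pos: [0.4683, 0.2726, 0.4004]
tool_rot: [-0.384, -3.118, 0.0]
ft_force: [-1.3, -0.8, 0.2]
gripper_width: 0.0857
```

```bash
python3 - <<'E'
from h import *
np.set_printoptions(precision=4,suppress=True)
st(); shot('wrist','w21')
P,im=cloud('w21',355,80,450,270)
for n,m in [('h',(P[:,2]>.108)&(P[:,2]<.13)),('s',abs(P[:,2]-.05)<.006)]:
    r=cv2.minAreaRect((P[m][:,:2]*1000).astype(np.float32)); print(n,r,np.percentile(P[m,2],[50,95]))
    if n=='h': c=np.array(r[0])/1000
a=np.radians(-14.2); L=(P[:,:2]-c)@np.array([[np.cos(a),np.sin(a)],[-np.sin(a),np.cos(a)]]).T
k=(P[:,2]>.1)&(abs(L[:,0])<.05)&(abs(L[:,1])<.005); print(np.polyfit(L[k,1],P[k,2],1))
P,im=cloud('w1',350,60,460,250); L=(P[:,:2]-[.489,.3532])@np.array([[np.cos(a),np.sin(a)],[-np.sin(a),np.cos(a)]]).T
k=(P[:,2]>.1)&(abs(L[:,0])<.05)&(abs(L[:,1])<.005); print(np.polyfit(L[k,1],P[k,2],1))
E
```

```text
t 32.23 p [0.4683 0.2726 0.4004] yaw 165.95 z [-0.0004 -0.0002 -1.    ] F [-1.27 -0.77  0.15] M [-0.02 -0.01 -0.04] g 0.0857 q [ 0.48  0.01  1.89  0.    1.23 -0.84]
h ((487.50555419921875, 346.72381591796875), (22.336257934570312, 122.85314178466797), 75.80951690673828) [0.1168 0.1183]
s ((488.64727783203125, 353.4371337890625), (64.73536682128906, 151.54122924804688), 75.84286499023438) [0.0496 0.0508]
[0.0694 0.1174]
[0.0014 0.1176]
```

The scraper is bottomed in its slot, with its top at 118 mm as at the start. It leans about 4° within the slot's own slack, which the brief describes as normal. The rounds are in the pan, so I'm handing in.

```bash
python3 - <<'E'
from h import *
print(ctrl.hand_in()); st()
E
```

```text
the job is handed in; nothing more can be done
None
the job is handed in; nothing more can be done
```

The three carrot rounds are in the pan and the scraper is back in its stand. I handed the job in at about 32 s, well under the 67 s limit.

- **Push:** The blade edge was set down at about 3 mm/s or slower and kept in contact to the board's end. The board falls about 1° towards that end, so I lowered the blade as it went. Contact force was mostly 4–8 N and stayed under 9 N in every reading. It fell to about 1–1.5 N for 10–20 mm around two thirds of the way along, and I corrected it. The force is only read at the end of each call, so I can't rule out brief peaks or a momentary gap between readings.
- **Rounds:** Depth readings put all three flat on the pan floor, with their tops about 8 mm above the worktop. They lie partly under the board's overhang. The fingers did not touch them.
- **Scraper:** It went into the slot without resistance and touched bottom. Its handle top measures about 118 mm, the same as at the start.
- **Check that came out worse:** After release the scraper leans about 4° sideways, with the handle about 7 mm off centre. It stood upright at the start. The lean is within the slot's slack (about 5°), so I left it rather than grip it again.
- **Other objects:** I did not move anything else. The last pictures show no bystander out of place and the pan where it was.

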